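File a retained sample slice in the carousel's empty bin

TASK

Keep back a sample of the new batch: first turn the sample carousel by the knob on its top until its one empty bin lies squarely under the loading gap of the clear cover. Then lift the middle slice out of the cut loaf by its two ends, stand it upright on the grey silicone mat and let go, take it again by its two broad faces, and lower it gently (fresh soap dents, so do not drop it) through the gap, so that it stands upright in the middle of that bin with its length pointing at the hub. Leave the other slices, the wooden stamp and the carton behind it where they are, and leave the carousel still with that bin under the gap.

Things in the scene. Friction and masses are not known exactly. Their poses are not given: they have to be found in the camera images.
- wheel (a joint): Angle (rad) of the carousel's wheel about the vertical axis through the knob, growing anticlockwise seen from above. 0 (or a full turn) = empty bin squarely under the loading gap. Starts at 0.8 to 2.4, so turn it back clockwise. Turns either way against light friction (0.12 N m) and stays where left.
- carousel: Fixed white base disc 336 mm across, carrying the wheel and its cover, on either side of the bench. Origin: centre of its underside, on the wheel's axis; the gap lies on its -x side, towards the robot. Wheel: eight wedge bins of 45 degrees, white walls 65 mm above the bin floor (tops 89 mm above the bench), dividers 3 mm thick. Seven bins hold one soap each (fixed, up to 58 mm tall), one is empty.
- knob (a point): Grip point of the black bar knob on the wheel's hub, on the turning axis, 128 mm above the bench: a bar 60 mm long, 18 mm thick, 34 mm high (110 to 144 mm above the bench). Turns with the wheel: x along the bar (the empty bin lies on its -x side), y across its thickness, z up. The clear cover below it has its top at 99 mm.
- bin (a point): Centre of the empty bin's floor, 105 mm from the wheel's axis, 24 mm above the bench; turns with the wheel. x points at the hub, y across the bin, z up. There the bin is 84 mm wide (52 at the hub, 116 at the outer wall) and 78 mm long: 29 mm for each finger beside a slice held by its faces (open only a little to let go), no room for fingers at its ends.
- gap (a point): Middle of the loading gap in the fixed clear cover, at the cover's top, 99 mm above the bench, 105 mm from the wheel's axis. x points at the hub, y across the gap, z up. The round cover (334 mm across, 4 mm thick) covers all but this 45-degree wedge, which has aluminium edging; the opening is 87 mm wide at this point.
- sample: The middle slice of the cut amber soap loaf, to be filed: 64 mm long (its x), 26 mm thick (its y), 60 mm high (its z), about 0.1 kg. Origin: centre of its underside. It starts standing in a row of five like slices, 3 mm apart face to face, so it can be taken only by its ends (across the 64 mm). Its broad faces are 64 x 60 mm.
- slice_a: End slice of the row, 58 mm from the sample; same size and axes as the sample. Stays.
- slice_b: Slice next to the sample, 29 mm from it; same size. Stays.
- slice_c: Slice next to the sample on its other side; same size. Stays.
- slice_d: Other end slice of the row; same size. Stays.
- board: Pine cutting board under the loaf, 120 x 240 mm, 15 mm thick, fixed; origin at the centre of its underside; the row of slices runs along its y. At its +y end a stop 22 mm high above the board.
- mat: Grey silicone mat lying on the bench between carousel and loaf, 150 mm (its x) by 130 mm (its y), 2 mm thick, fixed; origin at the centre of its underside. The bench is at height 0.
- stamp: Wooden soap stamp, round, 48 mm wide, 80 mm tall, standing behind the mat. Stays. Origin: centre of its underside.
- carton: Single packed white soap carton, 85 x 65 x 30 mm, lying behind the stamp, near a stack of more. Stays. Origin: centre of its underside.
Things that resemble listed ones, but are neither listed nor needed, are in the scene too. Leave any pink look-alike of the sample alone.

How it is judged:
By the outcome, as a careful person would: the job done as asked, in the order asked, and still so for the second after the job is handed in, with the robot touching nothing.
It also fails if it takes over 72 s, if anything falls off the work surface, if the arm or the gripper's body presses on something with over 40 N, if the wrist force passes 120 N, or if a joint passes its speed limit or range.

ROBOT

A 6-joint arm with a two-finger parallel gripper is mounted at the origin on the work surface. World frame = base frame: x ahead of the robot, y to its left, z up, the work surface at z = 0. Lengths are in m, angles in rad, forces in N, time in s.
With the tool pointing down it reaches from about 0.4 to 0.825 m from the base axis. Payload 7 kg.
Tool frame: the origin (TCP) lies midway between the tips of the shut fingers; the grasp point (between the pads) lies 19 mm behind it; x points along the fingers, y is the direction in which the jaws open and shut, and the axes are right-handed (so a half turn about x gives the same grasp; the last joint's range is limited). The gripper opens to 85 mm and grips with 20 to 120 N. Pads are 22 mm wide; open, the fingers measure 114 mm over their backs; the gripper's body (76 mm by 85 mm) begins 54 mm behind the grasp point. The pads swing forward as they close: fully open they stand 13 mm farther back than shut.
Start: joints at [1.406, 0.359, 0.012, 0, -1.224, -0.288], TCP at [0.295, 0.607, 0.198] pointing down, gripper open.
Joint ranges: [-3.07, 3.07], [-1.43, 2.12], [-1.02, 1.25], [-3.03, 1.67], [-3.05, -0], [-3.03, 3.03]. Speed limits (rad/s): [2.39, 2.39, 3.01, 3.14, 3.14, 3.14].

INTERFACE

Orientations are given as a unit quaternion [x, y, z, w].
In Python, from rig import sensors, vision, robot, spotter gives the robot as it stands.
- The arm moves only by the shell command python3 -m handwheel 'ROWS' [FORCE]. ROWS is JSON, a list of rows, each a list of 5 numbers: the finger opening in cm, from 0 to 8.54, then the shift along the tool's x, y, z in cm, then the turn about the tool's x in degrees. A call has 1 to 20 rows; each row is the pose to reach, as a shift and turn from the pose measured when the call began, along the tool's axes at that moment; what a row does not reach only later rows make up. A row lasts 1/8 s, in which the tool goes at most 62.5 mm and 10.7 degrees, less where a joint would pass 70% of its speed; a pose out of reach is approached as far as the arm can. A call with a gripper value outside its range is refused whole. The fingers move at their own pace and stop on an object; FORCE is the grip in N (left out, the last holds). Time passes only in rows, so rows that repeat a pose let the fingers close. It gives the time, the measured TCP pose, the force and the opening at its end, in the units of the state.
- sensors.sense(): the state, without advancing time (a new reading comes with each control period).
- vision.grab_frame(name): name is "side" or "top" or "wrist"; returns a dict with "image" (384x512x3 uint8, red, green, blue), "z_map" (384x512 float32, m along the optical axis (not along the pixel's ray), 0 where there is no reading), "fovy" (degrees; the focal length in pixels is half the picture's height over the tangent of half this angle, whatever the lens; pixels are square), "cx", "cy" (the principal point, pixels), "k1" (the pictures are not rectified: a ray, as slopes to the right and down, at radius r is drawn at 1 + k1 r^2 times it, then the intrinsics apply), "rvec" (rotation vector, rad) and "tvec" (3), from world to camera coordinates, as OpenCV has them; the wrist camera has in their place "mount" (4x4, takes a point from camera to tool coordinates, whose origin is the TCP and whose axes are the tool frame's). Camera axes: x right, y down, z forward; pixel columns grow to the right and rows downward; lengths in m; the calibration is good to about 2 mm. A picture is of the moment at which its call begins: read the wrist's pose just before it.
- robot.finish_job(): hands the job in, once; it reports no verdict.
Trained networks look in a picture, given as the dict that the camera call returned (one of the last four; its "shot" number tells which), for a name from the list of things; names that differ only in an ending like _2 or _b are one class to them, and where a whole thing is asked for, a point or a joint stands for the part that bears it (a point fixed in the world has none). Each returns a list of dicts, best first, with "confidence" (0 to 1); they miss things now and then, are a little off and sometimes report something else, mostly with a low value. They report only what shows in the picture. A call takes as long as a camera call. They do not tell look-alikes from the thing itself.
- spotter.search_frame(picture, label): "position" ([x, y, z] in m, in the coordinates of the camera as it stood for that picture, good to about 4 mm: the middle of the surface that is visible of it).
The state is a dict: "clock": time; "q": joint angles; "joint_vel": joint speeds; "effort": joint torques, N m; "position": TCP position; "tool_rot": TCP orientation; "wrist_force": force on the tool from outside, world axes, zero at the start; "moment": the same for the moment, N m; "finger_gap": finger opening in m.
Only numpy, scipy, OpenCV 4.12 (cv2) and the standard library are available. Lean on these libraries where they do the work, as an engineer would, in place of code of your own. Each camera call takes 0.05 s, during which the arm holds its last target.

## Working session

There is one attempt and no reset: what is moved stays moved. The work goes in short steps, Python scripts to look and compute and a shell command to move; the robot and the scene stay as the last step left them, time stands still between calls to the robot, and variables do not carry over. Pictures are saved under pics/ and viewed, and the job is handed in when it is done.

```bash
ls; mkdir -p pics
cat > h.py <<'E'
import numpy as np, cv2
from rig import sensors, vision, robot, spotter
from scipy.spatial.transform import Rotation as R
def K(p):
    H,W=p["image"].shape[:2]; f=H/2/np.tan(np.radians(p["fovy"])/2); return f
def cam2world(p,s=None):
    T=np.eye(4)
    if "mount" in p:
        W=np.eye(4); W[:3,:3]=R.from_quat(s["tool_rot"]).as_matrix(); W[:3,3]=s["position"]
        return W@np.array(p["mount"])
    Rm=cv2.Rodrigues(np.array(p["rvec"],float))[0]; t=np.array(p["tvec"],float).ravel()
    T[:3,:3]=Rm.T; T[:3,3]=-Rm.T@t; return T
def cloud(p,s=None):
    f=K(p); H,W=p["z_map"].shape
    v,u=np.mgrid[0:H,0:W].astype(float)
    xd=(u-p["cx"])/f; yd=(v-p["cy"])/f; x,y=xd.copy(),yd.copy()
    for _ in range(15):
        r2=x*x+y*y; x=xd/(1+p["k1"]*r2); y=yd/(1+p["k1"]*r2)
    z=p["z_map"]; P=np.stack([x*z,y*z,z],-1)
    T=cam2world(p,s); Q=P@T[:3,:3].T+T[:3,3]; Q[z<=0]=np.nan; return Q
def proj(p,X,s=None):
    T=np.linalg.inv(cam2world(p,s)); c=np.atleast_2d(X)@T[:3,:3].T+T[:3,3]; a=c[:,:2]/c[:,2:]
    r2=(a**2).sum(1,keepdims=True); a=a*(1+p["k1"]*r2); return a*K(p)+[p["cx"],p["cy"]]
def save(p,n): cv2.imwrite(f"pics/{n}.png",cv2.resize(p["image"][:,:,::-1],(800,600),interpolation=cv2.INTER_CUBIC))
def grab(n):
    s=sensors.sense(); p=vision.grab_frame(n); return p,s
def find(p,l,s=None):
    T=cam2world(p,s); return [(round(d["confidence"],2),(T[:3,:3]@d["position"]+T[:3,3]).round(4)) for d in spotter.search_frame(p,l)]
E
python3 - <<'E'
from h import *
np.set_printoptions(suppress=True)
import pickle
s=sensors.sense();print(s["clock"],s["position"],s["tool_rot"],s["finger_gap"],s["wrist_force"])
for n in ["top","side","wrist"]:
    p,s=grab(n); save(p,n+"0"); pickle.dump((p,s),open(n+"0.pkl","wb"))
    print(n,p["fovy"],p["k1"],cam2world(p,s).round(3).tolist())
    for l in ["carousel","knob","sample","board","mat","stamp","carton"]:
        try: print(l,find(p,l,s)[:6])
        except Exception as e: print(l,e)
print(sensors.sense()["clock"])
E
```

```text
pics
0.0 [0.29510459 0.60642929 0.19664826] [-0.68897506  0.15938813  0.68912668  0.15815564] 0.08554211847463274 [-0.55798309  0.19317857  0.71083739]
top 54.74847173269929 -0.07614436702760576 [[-0.024, -0.996, 0.09, 0.499], [-0.999, 0.027, 0.029, -0.003], [-0.032, -0.089, -0.996, 0.971], [0.0, 0.0, 0.0, 1.0]]
carousel [(0.94, array([0.5631, 0.2447, 0.0972]))]
knob [(0.56, array([0.4736, 0.2781, 0.0757]))]
sample [(0.8, array([ 0.7094, -0.1649,  0.0631])), (0.78, array([ 0.4094, -0.241 ,  0.0586])), (0.6, array([ 0.5518, -0.2468,  0.0783]))]
board [(0.66, array([ 0.5532, -0.239 ,  0.0114]))]
mat [(0.68, array([ 0.4708, -0.0023,  0.0057])), (0.44, array([0.6513, 0.0097, 0.0188]))]
stamp [(0.58, array([0.6514, 0.0088, 0.0194]))]
carton [(0.81, array([ 0.7549, -0.0349,  0.0276]))]
side 51.194457311134315 -0.020558901023827285 [[-0.988, -0.112, 0.108, 0.471], [-0.156, 0.724, -0.672, 0.771], [-0.003, -0.68, -0.733, 0.931], [0.0, 0.0, 0.0, 1.0]]
carousel [(0.92, array([0.549 , 0.2831, 0.0994]))]
knob [(0.59, array([0.4748, 0.2703, 0.08  ]))]
sample [(0.86, array([ 0.4083, -0.231 ,  0.0377])), (0.59, array([ 0.7043, -0.1574,  0.0457])), (0.44, array([ 0.5587, -0.2479,  0.0741])), (0.27, array([0.4746, 0.2698, 0.0763])), (0.26, array([0.5548, 0.2828, 0.0952]))]
board []
mat [(0.8, array([ 0.4556, -0.0112,  0.0006])), (0.65, array([ 0.5511, -0.2194,  0.075 ]))]
stamp [(0.78, array([0.6564, 0.0211, 0.0322]))]
carton [(0.72, array([ 0.7535, -0.0319,  0.0283]))]
wrist 65.21060766776446 -0.056950728906001676 [[-0.438, -0.865, -0.246, 0.358], [-0.899, 0.421, 0.12, 0.577], [-0.0, 0.274, -0.962, 0.373], [0.0, 0.0, 0.0, 1.0]]
carousel []
knob []
sample []
board []
mat []
stamp []
carton []
1.2
```

View pics/top0.png

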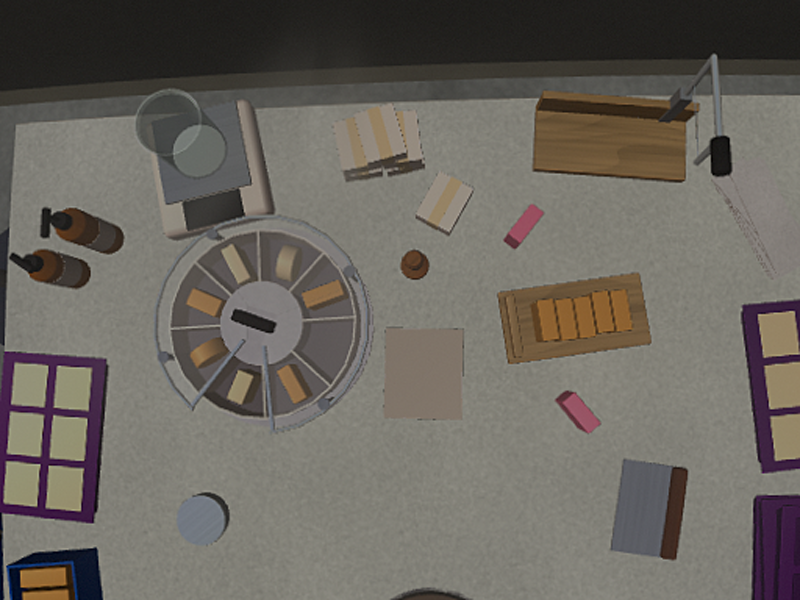

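View pics/side0.png

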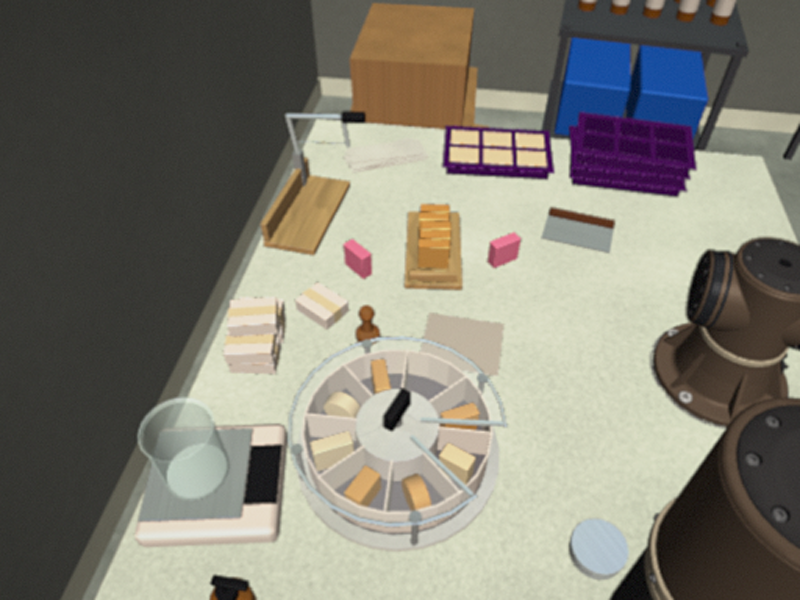

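The top view shows the carousel at about (262,322) and the empty bin at about (330,345). The gap edging runs from the hub to (193,408) and (272,430). The loaf is at about (585,315), the mat at (424,373), and two pink decoys at (524,226) and (578,411). Next I measure these.

```bash
cat > m.py <<'E'
from h import *
import pickle
np.set_printoptions(suppress=True,precision=4)
p,s=pickle.load(open("top0.pkl","rb")); Q=cloud(p,s)
im=p["image"].astype(int)
def rect(mask,name):
    pts=Q[mask][:,:2].astype(np.float32); 
    r=cv2.minAreaRect(pts*1000); print(name,len(pts),"c",np.array(r[0]).round(1),"size",np.array(r[1]).round(1),"ang",round(r[2],1),"zmed",np.nanmedian(Q[mask][:,2]).round(4), "mean",pts.mean(0))
x,y,z=Q[...,0],Q[...,1],Q[...,2]
near=(abs(x-.55)<.2)&(abs(y-.25)<.2)
k=near&(z>.12)&(z<.16); rect(k,"knob")
pts=Q[k][:,:2]; 
dark=im.sum(2)<110
pts=Q[k&dark]; 
c=pts[:,:2].mean(0);w,v=np.linalg.eigh(np.cov((pts[:,:2]-c).T)); print("knob dark",c,v[:,1],np.degrees(np.arctan2(v[1,1],v[0,1])),len(pts))
# loaf
amb=(im[...,0]-im[...,2]>70)
l=amb&(z>.06)&(z<.09)&(abs(x-.55)<.1)&(abs(y+.25)<.15); rect(l,"loaf")
b=(z>.008)&(z<.045)&(abs(x-.55)<.12)&(abs(y+.24)<.16); rect(b,"board")
g=im; m=(z<.008)&(abs(x-.47)<.11)&(abs(y+.0)<.09)&(im[...,0]-im[...,2]>12); rect(m,"mat")
print(im[240,270],im[200,270])
for n in ("top","side"):
    p,s=pickle.load(open(n+"0.pkl","rb")); f=p["image"]
    uv=[int(a) for a in proj(p,[[.56,.26,.1]])[0]]
    cr=f[max(0,uv[1]-80):uv[1]+80,max(0,uv[0]-100):uv[0]+100]
    cv2.imwrite(f"pics/car_{n}.png",cv2.resize(cr[:,:,::-1],None,fx=4,fy=3.75 if 0 else 3.7,interpolation=cv2.INTER_CUBIC)); print(n,uv)
E
python3 m.py
```

```text
knob 219 c [559.1 249.5] size [58.9 18.2] ang 69.7 zmed 0.1426 mean [0.5586 0.2477]
knob dark [0.5576 0.2472] [0.3476 0.9376] 69.65998144752174 184
loaf 1333 c [ 557.6 -250.9] size [ 66.9 140.3] ang 6.7 zmed 0.0744 mean [ 0.5578 -0.2501]
board 2710 c [ 527.2 -254.5] size [184.4 239. ] ang 6.9 zmed 0.0146 mean [ 0.5551 -0.2412]
mat 2917 c [472.6  -2.7] size [163.6 213.1] ang 88.6 zmed 0.0014 mean [0.4727 0.0018]
[126 114 104] [134 133 123]
top [161, 205]
side [252, 270]
```

View pics/car_top.png

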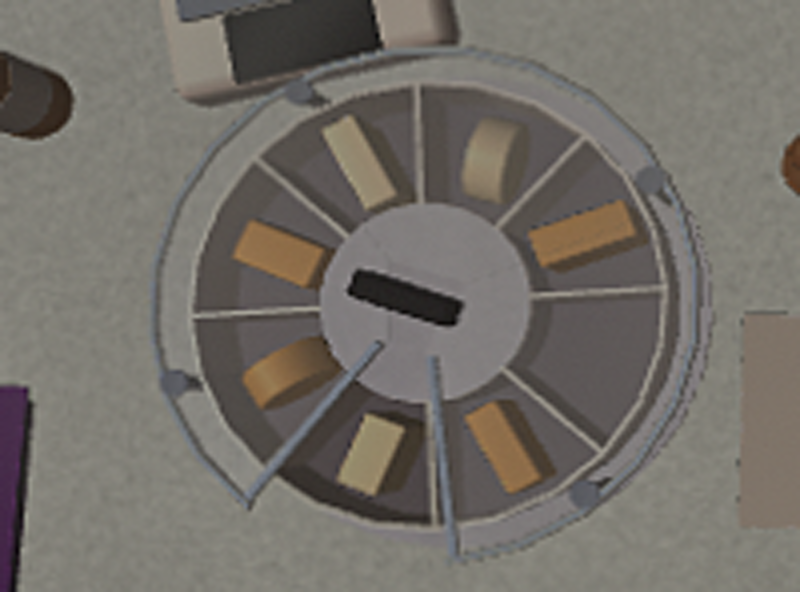

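```bash
cat > m2.py <<'E'
from h import *
import pickle
np.set_printoptions(suppress=True,precision=4)
p,s=pickle.load(open("top0.pkl","rb"));Q=cloud(p,s)
# ortho rectified views at given plane heights, around the carousel: 1px=0.5mm
def ortho(p,z,cx,cy,half,mm,n):
    N=int(2*half/mm*1000)
    i,j=np.mgrid[0:N,0:N]
    X=np.stack([cx+half-i*mm/1000,cy+half-j*mm/1000,np.full(i.shape,z)],-1).reshape(-1,3)
    uv=proj(p,X).reshape(N,N,2).astype(np.float32)
    o=cv2.remap(p["image"],uv[...,0],uv[...,1],cv2.INTER_CUBIC)
    cv2.imwrite(f"pics/{n}.png",o[:,:,::-1]); return o
ortho(p,.099,.557,.248,.18,.6,"ortho99")
ortho(p,.089,.557,.248,.18,.6,"ortho89")
ortho(p,.002,.47,0,.12,.4,"orthomat")
E
python3 m2.py
```

```text
(no output)
```

View pics/ortho99.png

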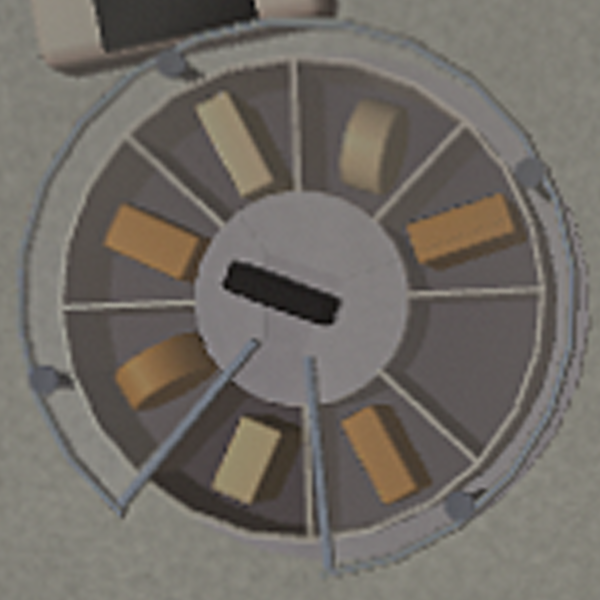

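View pics/orthomat.png

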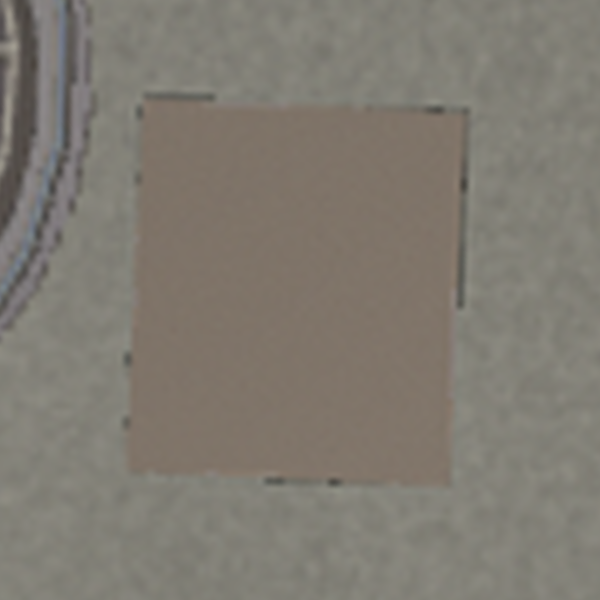

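The edging and dividers give the wheel axis at about (0.5585, 0.2494), the bar yaw at about 69.7° and the gap direction at a yaw of about -16.3°, so the wheel stands at about 86°. The mat's edges are aligned within about 1.5°. Next I work out the move to above the knob.

```bash
cat >> h.py <<'E'
def tool(s=None):
    s=s or sensors.sense(); M=R.from_quat(s["tool_rot"]).as_matrix(); return s,M
def plan(pos,yaw=None):
    s,M=tool(); d=M.T@(np.array(pos)-s["position"])*100
    y=np.degrees(np.arctan2(M[1,1],M[0,1]))
    print("toolx",M[:,0].round(4),"yaw_y",y.round(2),"q",np.round(s["q"],3),"pos",np.round(s["position"],4),"gap",round(s["finger_gap"],4),"F",np.round(s["wrist_force"],1),"t",round(s["clock"],2))
    print("shift cm",d.round(2))
    if yaw is not None:
        # +turn about tool x (down) lowers yaw
        print("turns",[round((y-yaw+k+540)%360-180,2) for k in (0,180)])
E
python3 - <<'E'
from h import *
plan([.5585,.2494,.20],159.7)
p,s=grab("wrist"); print(np.round(p["mount"],3))
E
```

```text
toolx [-0.  0. -1.] yaw_y -115.95 q [ 1.406  0.359  0.012 -0.    -1.224 -0.288] pos [0.2953 0.6069 0.1976] gap 0.0857 F [ 0.3 -1.1  0.2] t 1.2
shift cm [ -0.24  20.63 -39.31]
turns [np.float64(84.35), np.float64(-95.65)]
[[ 0.    -0.274  0.962 -0.175]
 [ 1.    -0.    -0.    -0.001]
 [ 0.001  0.962  0.274 -0.069]
 [ 0.     0.     0.     1.   ]]
```

```bash
python3 -m handwheel '[[8.5,-0.2,5,-10,-20],[8.5,-0.2,10,-20,-45],[8.5,-0.2,15,-30,-70],[8.5,-0.2,20.6,-39.3,-95.6],[8.5,-0.2,20.6,-39.3,-95.6],[8.5,-0.2,20.6,-39.3,-95.6],[8.5,-0.2,20.6,-39.3,-95.6],[8.5,-0.2,20.6,-39.3,-95.6],[8.5,-0.2,20.6,-39.3,-95.6],[8.5,-0.2,20.6,-39.3,-95.6],[8.5,-0.2,20.6,-39.3,-95.6],[8.5,-0.2,20.6,-39.3,-95.6]]' 40
python3 - <<'E'
from h import *
import pickle
plan([.5585,.2494,.109],-20.3)
p,s=grab("wrist"); save(p,"w1"); pickle.dump((p,s),open("w1.pkl","wb"))
Q=cloud(p,s); k=(Q[...,2]>.12)&(Q[...,2]<.16)&(np.hypot(Q[...,0]-.558,Q[...,1]-.249)<.05)
r=cv2.minAreaRect((Q[k][:,:2]*1000).astype(np.float32)); print(k.sum(),r)
E
```

```text
clock: 2.75
position: [0.5584, 0.2502, 0.1997]
tool_rot: [0.581, 0.403, -0.581, 0.403]
wrist_force: [-0.8, 0.3, 0.8]
finger_gap: 0.085
toolx [ 1.e-04  1.e-04 -1.e+00] yaw_y -20.44 q [ 0.74   0.254 -0.131  0.    -1.185  2.045] pos [0.5584 0.2502 0.1997] gap 0.085 F [-0.8  0.3  0.8] t 2.75
shift cm [9.07 0.04 0.07]
turns [np.float64(-0.14), np.float64(179.86)]
1627 ((559.6559448242188, 251.1840362548828), (59.49343490600586, 17.801422119140625), 70.03705596923828)
```

View pics/w1.png

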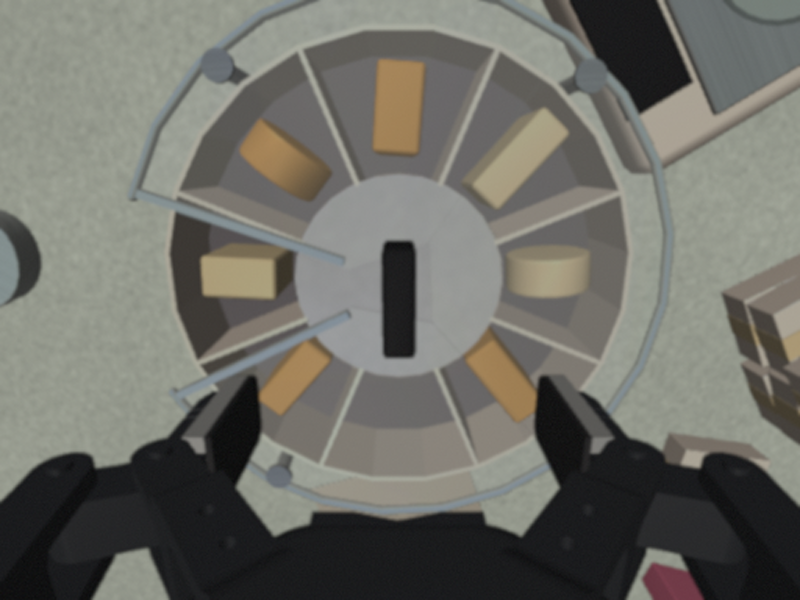

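```bash
cat >> h.py <<'E'
def deproj(p,uv,z,s=None):
    f=K(p); uv=np.atleast_2d(np.array(uv,float)); d=(uv-[p["cx"],p["cy"]])/f; a=d.copy()
    for _ in range(20): a=d/(1+p["k1"]*(a**2).sum(1,keepdims=True))
    T=cam2world(p,s); r=np.c_[a,np.ones(len(a))]@T[:3,:3].T
    return T[:3,3]+r*((z-T[2,3])/r[:,2])[:,None]
E
python3 - <<'E'
from h import *
import pickle
np.set_printoptions(suppress=True,precision=4)
p,s=pickle.load(open("w1.pkl","rb"))
E=deproj(p,np.array([[135,193],[343,261],[175,395],[350,315]])*.64,.099,s)[:,:2]; print(E)
d1=E[0]-E[1];d2=E[2]-E[3]; a=[np.degrees(np.arctan2(d[1],d[0])) for d in (d1,d2)]; print(a,np.mean(np.array(a)%360)-180)
A=np.array([.5592,.2505]); e=[E[0]-A,E[2]-A]; a=[np.degrees(np.arctan2(d[1],d[0]))%360 for d in e]; print(a,np.mean(a)-180,[np.hypot(*x) for x in e])
# dividers / hub: points on divider tops
D=deproj(p,np.array([[302,50],[357,183],[475,463],[437,371],[497,50],[442,183],[322,463],[362,371],[622,196],[495,242],[197,361],[309,320],[178,193],[309,238],[600,360],[495,320]])*.64,.089,s)[:,:2]
for i in range(0,16,2):
    d=D[i]-D[i+1]; print(np.degrees(np.arctan2(d[1],d[0]))%45, D[i])
L=[]; b=[]
for i in range(0,16,2):
    d=D[i]-D[i+1]; n=np.array([-d[1],d[0]])/np.hypot(*d); L.append(n); b.append(n@D[i])
print(np.linalg.lstsq(np.array(L),np.array(b),rcond=None)[0])
E
```

```text
[[0.4343 0.3574]
 [0.5337 0.2766]
 [0.3953 0.2327]
 [0.5249 0.2436]]
[np.float64(140.8663736796378), np.float64(-175.1690471360318)] -17.15133672819701
[np.float64(139.44035311496864), np.float64(186.2022339742803)] -17.178706455375533 [np.float64(0.16440852121567423), np.float64(0.1648590993949698)]
1.4120384671573163 [0.5555 0.3948]
1.5375808904750699 [0.5643 0.1076]
2.7573980651446277 [0.6579 0.3567]
1.69801436520018 [0.4624 0.1457]
0.027235533688280935 [0.7051 0.2535]
0.16811906167723123 [0.4148 0.2469]
5.054556693573318 [0.454  0.3492]
3.2020495466858137 [0.6667 0.1536]
[0.5613 0.2513]
```

```bash
python3 -m handwheel '[[8.5,4,0.1,-0.1,0],[6,7,0.1,-0.1,0],[4,9,0.1,-0.1,0],[4,9,0.1,-0.1,0],[1.5,9,0.1,-0.1,0],[1,9,0.1,-0.1,0],[1,9,0.1,-0.1,0],[1,9,0.1,-0.1,0],[1,9,0.1,-0.1,0],[1,9,0.1,-0.1,0]]' 40
python3 - <<'E'
from h import *
plan([.5595,.2505,.109],-107)
E
```

```text
clock: 4.05
position: [0.5601, 0.2511, 0.1107]
tool_rot: [0.581, 0.404, -0.58, 0.404]
wrist_force: [-1.0, 0.3, 5.4]
finger_gap: 0.0099
toolx [ 1.4e-03  9.0e-04 -1.0e+00] yaw_y -20.39 q [ 0.739  0.326 -0.246  0.    -0.997  2.046] pos [0.5601 0.2511 0.1107] gap 0.0099 F [-1.   0.3  5.4] t 4.05
shift cm [ 0.17 -0.04  0.08]
turns [np.float64(86.61), np.float64(-93.39)]
```

Run:
```python
from h import *
p,s=grab("wrist"); save(p,"w2");p,s=grab("side"); save(p,"s2")
```

```text
(no output)
```

View pics/w2.png

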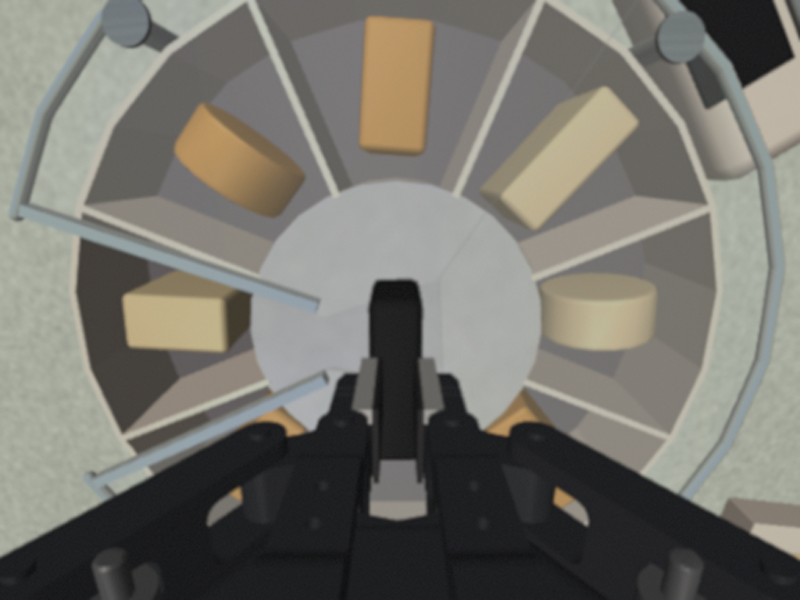

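View pics/s2.png

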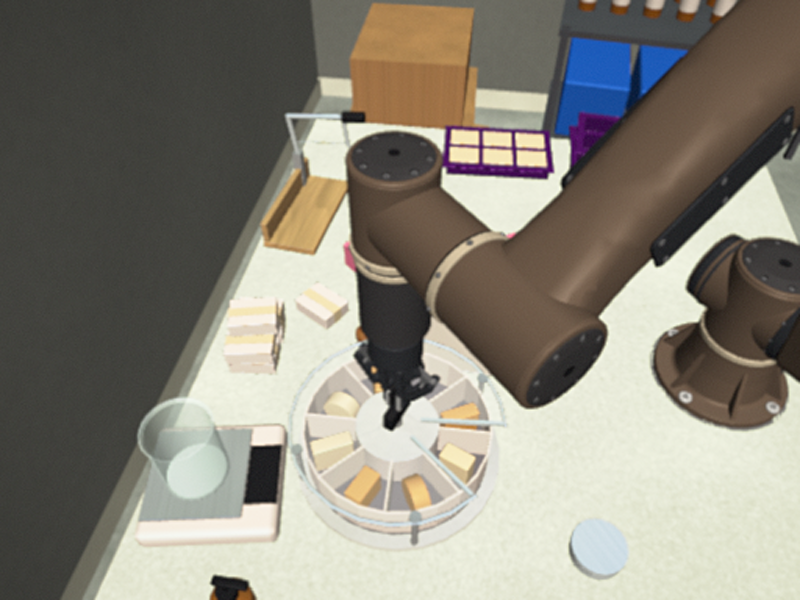

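The wrist view shows the pads at (368,385) and (430,385) straddling the bar at x 372–422, though the opening reads 10 mm. I'll squeeze fully and see where it stops.

```bash
python3 -m handwheel '[[0,0.1,0,0,0],[0,0.1,0,0,0],[0,0.1,0,0,0],[0,0.1,0,0,0]]' 60
python3 - <<'E'
from h import *
plan([.5595,.2505,.109],-107)
p,s=grab("wrist"); save(p,"w3")
E
```

```text
clock: 4.65
position: [0.5605, 0.2513, 0.1104]
tool_rot: [0.582, 0.404, -0.58, 0.404]
wrist_force: [-1.7, -0.2, 5.6]
finger_gap: -0.0001
toolx [ 0.0023  0.0014 -1.    ] yaw_y -20.38 q [ 7.390e-01  3.260e-01 -2.470e-01  1.000e-03 -9.950e-01  2.046e+00] pos [0.5605 0.2513 0.1104] gap -0.0001 F [-1.7 -0.2  5.6] t 4.65
shift cm [ 0.14 -0.06  0.11]
turns [np.float64(86.62), np.float64(-93.38)]
```

View pics/w3.png

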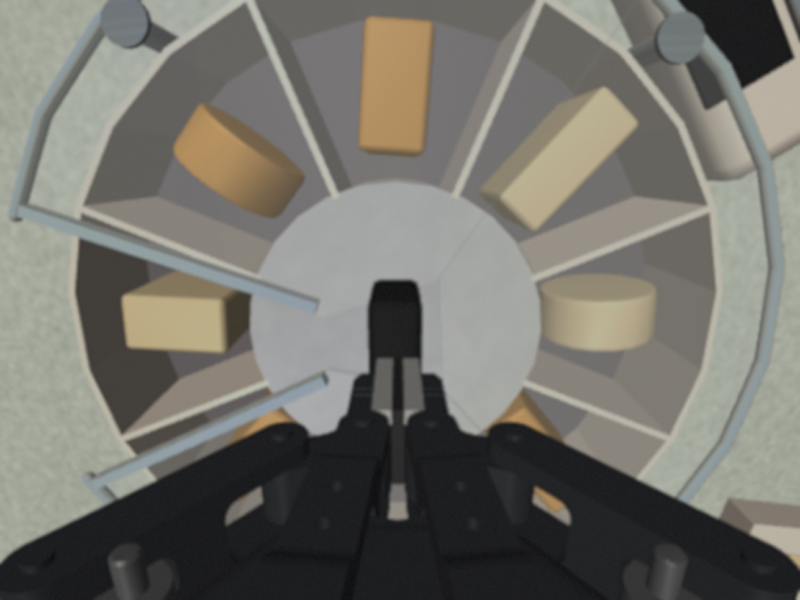

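Run:
```python
from h import *
import pickle
np.set_printoptions(suppress=True,precision=4,linewidth=200)
p,s=grab("wrist"); Q=cloud(p,s); M=R.from_quat(s["tool_rot"]).as_matrix()
for c in (250,253,256): 
  for r in (184,190,200,215,225,230,240,255,265,280,300,315): print((c,r),p["z_map"][r,c].round(3),Q[r,c], ((Q[r,c]-s["position"])@M).round(3))
print("hub",Q[150,256],Q[330*384//600*0+140,200])
for c in (240,245,263,268): print(c,[Q[r,c].round(3).tolist() for r in (235,245,255,262)])
for n in ["top","side"]:
    p,s=grab(n); save(p,n+"3"); Q=cloud(p,s); pickle.dump((p,s),open(n+"3.pkl","wb"))
p,s=pickle.load(open("side0.pkl","rb"));Q=cloud(p,s);k=(Q[...,2]>.12)&(np.hypot(Q[...,0]-.558,Q[...,1]-.249)<.05)
print(np.nanpercentile(Q[k][:,2],[5,50,95]),Q[k].mean(0))
```

```text
(250, 184) 0.167 [0.5683 0.2791 0.1239] [-0.013 -0.002 -0.029]
(250, 190) 0.155 [0.5684 0.279  0.1361] [-0.026 -0.002 -0.029]
(250, 200) 0.15 [0.5673 0.2758 0.1427] [-0.032 -0.002 -0.025]
(250, 215) 0.151 [0.5646 0.2686 0.1435] [-0.033 -0.002 -0.018]
(250, 225) 0.154 [0.5624 0.263  0.1422] [-0.032 -0.002 -0.012]
(250, 230) 0.149 [0.5624 0.2627 0.148 ] [-0.038 -0.002 -0.012]
(250, 240) 0.136 [0.5627 0.2632 0.1608] [-0.05  -0.002 -0.012]
(250, 255) 0.123 [0.5627 0.2627 0.1744] [-0.064 -0.002 -0.012]
(250, 265) 0.117 [0.5624 0.2617 0.1809] [-0.07  -0.002 -0.011]
(250, 280) 0.112 [0.5615 0.2591 0.1871] [-0.077 -0.002 -0.008]
(250, 300) 0.113 [0.5587 0.2516 0.1883] [-0.078 -0.002  0.   ]
(250, 315) 0.22 [0.5305 0.1797 0.099 ] [ 0.011 -0.003  0.077]
(253, 184) 0.167 [0.5699 0.2787 0.1245] [-0.014 -0.001 -0.029]
(253, 190) 0.155 [0.5699 0.2786 0.1367] [-0.026 -0.001 -0.029]
(253, 200) 0.148 [0.5689 0.2758 0.1444] [-0.034 -0.001 -0.026]
(253, 215) 0.15 [0.5661 0.2684 0.1446] [-0.034 -0.001 -0.018]
(253, 225) 0.153 [0.564  0.2629 0.1431] [-0.033 -0.001 -0.012]
(253, 230) 0.148 [0.5639 0.2624 
[... 931 characters left out ...]
0.5648 0.2614 0.1818] [-0.071  0.001 -0.011]
(256, 280) 0.119 [0.5624 0.2548 0.1813] [-0.071  0.001 -0.004]
(256, 300) 0.122 [0.559  0.2456 0.1805] [-0.07   0.001  0.006]
(256, 315) 0.221 [0.5345 0.1776 0.0982] [0.012 0.001 0.078]
hub [0.577  0.2924 0.0987] [0.5463 0.3104 0.0973]
240 [[0.556, 0.26, 0.142], [0.559, 0.265, 0.167], [0.559, 0.265, 0.176], [0.56, 0.265, 0.183]]
245 [[0.56, 0.264, 0.154], [0.561, 0.264, 0.166], [0.561, 0.264, 0.175], [0.561, 0.264, 0.181]]
263 [[0.568, 0.261, 0.155], [0.568, 0.261, 0.165], [0.568, 0.261, 0.175], [0.568, 0.261, 0.18]]
268 [[0.571, 0.26, 0.156], [nan, nan, nan], [0.57, 0.26, 0.175], [0.57, 0.261, 0.181]]
[0.124  0.1412 0.1443] [0.5575 0.2562 0.1382]
```

Run:
```python
from h import *
import pickle
for n in ("side","top"):
    p,s=pickle.load(open(n+"3.pkl","rb")); u,v=[int(a) for a in proj(p,[[.56,.25,.14]])[0]]
    c=p["image"][v-45:v+45,u-60:u+60,::-1]; cv2.imwrite(f"pics/z{n}.png",cv2.resize(np.clip(c.astype(float)*2,0,255).astype(np.uint8),(800,600),interpolation=cv2.INTER_CUBIC))
```

```text
(no output)
```

View pics/zside.png

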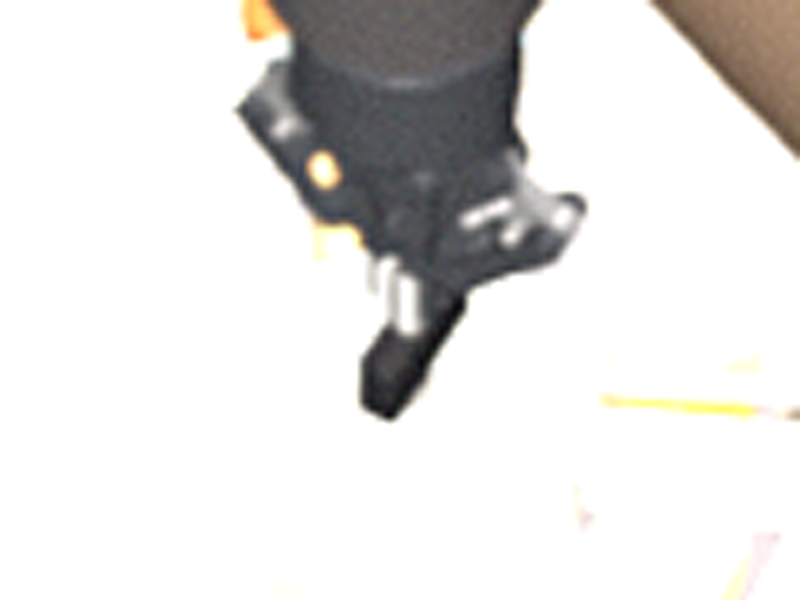

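Run:
```python
from h import *
import pickle
np.set_printoptions(suppress=True,precision=4,linewidth=200)
p,s=pickle.load(open("w1.pkl","rb"));Q=cloud(p,s); M=R.from_quat(s["tool_rot"]).as_matrix()
T=(Q-s["position"])@M
m=(T[...,0]<.005)&(abs(T[...,2])<.03)&(abs(T[...,1])>.03)&(abs(T[...,1])<.07)
t=T[m]; print(t[:,0].max(), np.percentile(t[:,0],[50,95,99]))
for r,c in [(243,160),(243,352),(260,155),(270,140),(290,130)]: print(r,c,T[r,c])
```

```text
-0.04492138453118448 [-0.1012 -0.06   -0.0505]
243 160 [-0.0521 -0.0426 -0.0113]
243 352 [-0.0536  0.0437 -0.0119]
260 155 [-0.0616 -0.0423 -0.0078]
270 140 [-0.0768 -0.0428 -0.0119]
290 130 [-0.0845 -0.044  -0.0084]
```

The wrist depth puts the open fingertips about 47 mm behind the reported TCP, where 13 mm is stated. The shut tips touched the knob top (0.144) at a reported z of 0.1107. So the true tips lie about 33.5 mm behind the reported TCP. The contact was only about 5 N. I'll back off, open and go 34 mm deeper.

```bash
python3 -m handwheel '[[4.5,-1,0,0,0],[4.5,-1.3,-0.1,0.1,0],[4.5,-1.3,-0.1,0.1,0],[4.5,-1.3,-0.1,0.1,0],[4.5,-1.3,-0.1,0.1,0],[4.5,-1.3,-0.1,0.1,0]]' 60
python3 - <<'E'
from h import *
plan([.5595,.2505,.075],-20.2)
p,s=grab("wrist"); save(p,"w4")
Q=cloud(p,s); k=(Q[...,2]>.13)&(Q[...,2]<.15)&(np.hypot(Q[...,0]-.558,Q[...,1]-.249)<.05)
M=R.from_quat(s["tool_rot"]).as_matrix(); T=(Q-s["position"])@M
m=(T[...,0]<-.02)&(T[...,0]>-.07)&(abs(T[...,2]+.01)<.01)&(abs(T[...,1])>.014)&(abs(T[...,1])<.03)
for sg in(-1,1):
    t=T[m&(T[...,1]*sg>0)]; print(len(t),np.percentile(t[:,0],[50,95,99]),np.median(t[:,1]))
E
```

```text
clock: 5.6
position: [0.5591, 0.2506, 0.1232]
tool_rot: [0.581, 0.404, -0.58, 0.404]
wrist_force: [-0.1, -0.5, 0.2]
finger_gap: 0.045
toolx [ 0.002   0.0011 -1.    ] yaw_y -20.38 q [ 7.400e-01  3.120e-01 -2.350e-01  1.000e-03 -1.021e+00  2.045e+00] pos [0.5591 0.2506 0.1232] gap 0.045 F [-0.1 -0.5  0.2] t 5.6
shift cm [4.82 0.04 0.01]
turns [np.float64(-0.18), np.float64(179.82)]
820 [-0.05648372 -0.03941277 -0.03600919] -0.023374751868250925
789 [-0.05698702 -0.03940303 -0.03612709] 0.02347227508498175
```

View pics/w4.png

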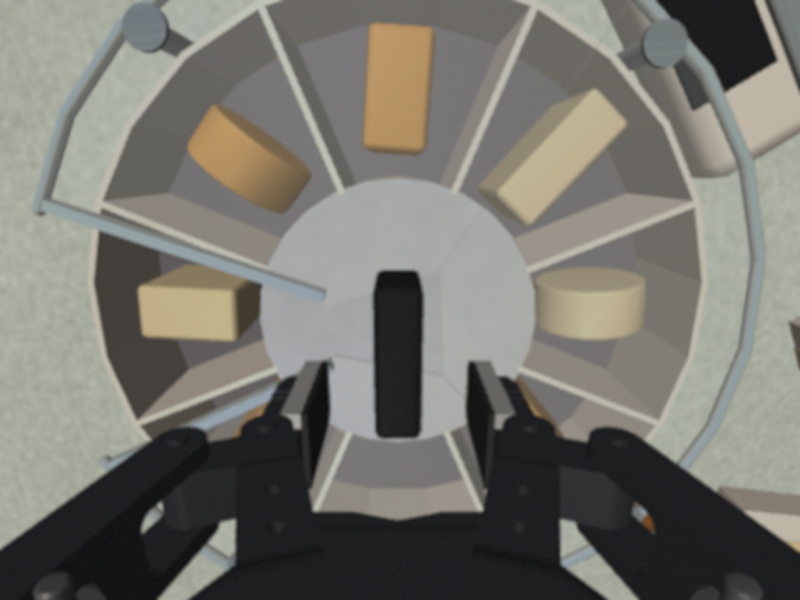

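The jaws straddle the bar (x 375–420, pads at 315 and 480). Now I descend 4.8 cm and close.

```bash
python3 -m handwheel '[[4.5,2,0,0,0],[4.5,4,0,0,0],[4.5,4.8,0,0,0],[3,4.8,0,0,0],[0.5,4.8,0,0,0],[0.5,4.8,0,0,0],[0.5,4.8,0,0,0],[0.5,4.8,0,0,0],[0.5,4.8,0,0,0]]' 50
python3 - <<'E'
from h import *
plan([.5595,.2505,.075],-107)
E
```

```text
clock: 6.78
position: [0.5595, 0.251, 0.076]
tool_rot: [0.582, 0.404, -0.579, 0.404]
wrist_force: [-1.5, -0.0, 6.2]
finger_gap: 0.0173
toolx [ 0.003   0.0017 -1.    ] yaw_y -20.37 q [ 7.400e-01  3.580e-01 -2.890e-01  1.000e-03 -9.210e-01  2.045e+00] pos [0.5595 0.251  0.076 ] gap 0.0173 F [-1.5 -0.   6.2] t 6.78
shift cm [0.1  0.02 0.05]
turns [np.float64(86.63), np.float64(-93.37)]
```

```bash
python3 -m handwheel '[[0.5,0,0,0,6],[0.5,0,0,0,14],[0.5,0,0,0,22],[0.5,0,0,0,30],[0.5,0,0,0,38],[0.5,0,0,0,46],[0.5,0,0,0,54],[0.5,0,0,0,62],[0.5,0,0,0,70],[0.5,0,0,0,78],[0.5,0,0,0,84],[0.5,0,0,0,86.7],[0.5,0,0,0,86.7],[0.5,0,0,0,86.7],[0.5,0,0,0,86.7]]' 50
python3 - <<'E'
from h import *
import pickle
plan([.5595,.2505,.12],-107)
p,s=grab("wrist"); save(p,"w5"); pickle.dump((p,s),open("w5.pkl","wb"))
E
```

```text
clock: 8.65
position: [0.56, 0.25, 0.076]
tool_rot: [0.7, -0.104, -0.698, -0.105]
wrist_force: [3.4, -4.8, 0.3]
finger_gap: 0.0179
toolx [ 3.3e-03  5.0e-04 -1.0e+00] yaw_y -107.04 q [ 0.739  0.358 -0.289  0.002 -0.921  0.533] pos [0.56  0.25  0.076] gap 0.0179 F [ 3.4 -4.8  0.3] t 8.65
shift cm [-4.4  -0.04  0.05]
turns [np.float64(-0.04), np.float64(179.96)]
```

View pics/w5.png

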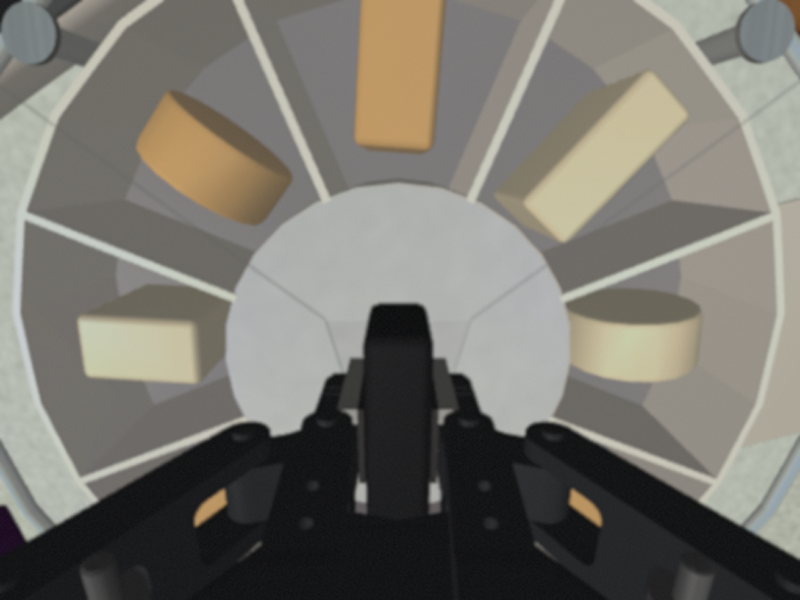

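```bash
python3 -m handwheel '[[4,0,0,0,0],[4,0,0,0,0],[4,0,0,0,0],[4,-2,0,0,0],[4,-6,0,0,0],[4,-6.5,0,0,0],[4,-6.5,0,0,0]]' 40
python3 - <<'E'
from h import *
plan([.5576,-.2509,.14],-173.3)
E
```

```text
clock: 9.57
position: [0.5597, 0.2502, 0.1412]
tool_rot: [0.701, -0.104, -0.698, -0.105]
wrist_force: [0.5, -0.6, -0.6]
finger_gap: 0.0403
toolx [ 0.0037  0.0013 -1.    ] yaw_y -107.03 q [ 0.74   0.297 -0.213  0.002 -1.057  0.533] pos [0.5597 0.2502 0.1412] gap 0.0403 F [ 0.5 -0.6 -0.6] t 9.57
shift cm [  0.06  47.97 -14.48]
turns [np.float64(66.27), np.float64(-113.73)]
```

```bash
python3 -m handwheel '[[8.5,0.1,6,-2,8],[8.5,0.1,12,-4,17],[8.5,0.1,18,-5.4,26],[8.5,0.1,24,-7.2,35],[8.5,0.1,30,-9,44],[8.5,0.1,36,-10.8,52],[8.5,0.1,42,-12.6,60],[8.5,0.1,48,-14.5,66.3],[8.5,0.1,48,-14.5,66.3],[8.5,0.1,48,-14.5,66.3],[8.5,0.1,48,-14.5,66.3],[8.5,0.1,48,-14.5,66.3],[8.5,0.1,48,-14.5,66.3]]'
cat > car.py <<'E'
from h import *
import pickle,sys
np.set_printoptions(suppress=True,precision=4)
def ortho(p,z,cx,cy,half,mm,n):
    N=int(2*half/mm*1000); i,j=np.mgrid[0:N,0:N]
    X=np.stack([cx+half-i*mm/1000,cy+half-j*mm/1000,np.full(i.shape,z)],-1).reshape(-1,3)
    uv=proj(p,X).reshape(N,N,2).astype(np.float32)
    cv2.imwrite(f"pics/{n}.png",cv2.remap(p["image"],uv[...,0],uv[...,1],cv2.INTER_CUBIC)[:,:,::-1])
p,s=grab("top"); pickle.dump((p,s),open("top6.pkl","wb")); save(p,"top6")
ortho(p,.089,.5590,.2500,.18,.6,"o6_89"); ortho(p,.099,.559,.25,.18,.6,"o6_99")
Q=cloud(p,s);im=p["image"].astype(int)
k=(Q[...,2]>.12)&(Q[...,2]<.16)&(im.sum(2)<110)&(np.hypot(Q[...,0]-.558,Q[...,1]-.249)<.06)
r=cv2.minAreaRect((Q[k][:,:2]*1000).astype(np.float32)); print("knob",k.sum(),r)
P=Q[k][:,:2]; w,v=np.linalg.eigh(np.cov((P-P.mean(0)).T)); print(np.degrees(np.arctan2(v[1,1],v[0,1])))
plan([.5576,-.2509,.14],-173.3)
p,s=grab("wrist"); save(p,"w6"); pickle.dump((p,s),open("w6.pkl","wb"))
E
python3 car.py
```

```text
clock: 11.2
position: [0.558, -0.2503, 0.1398]
tool_rot: [0.529, -0.468, -0.528, -0.471]
wrist_force: [0.3, 1.1, 0.5]
finger_gap: 0.085
knob 24 ((557.7837524414062, 249.23361206054688), (17.90192413330078, 55.60564422607422), 72.92839813232422)
160.02126907752913
toolx [ 0.0041  0.0013 -1.    ] yaw_y -173.26 q [-0.104  0.296 -0.216 -0.002 -1.055  0.223] pos [ 0.558  -0.2505  0.1398] gap 0.085 F [-0.3  0.8 -0.6] t 11.25
shift cm [-0.02  0.04 -0.04]
turns [np.float64(0.04), np.float64(-179.96)]
```

View pics/o6_99.png

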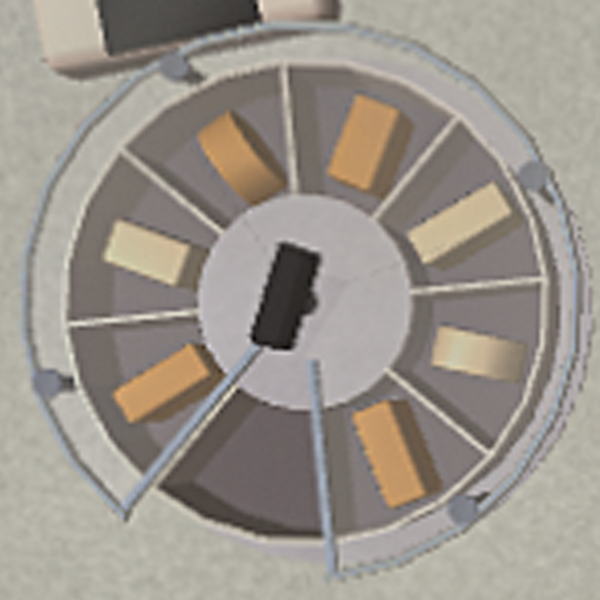

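View pics/w6.png

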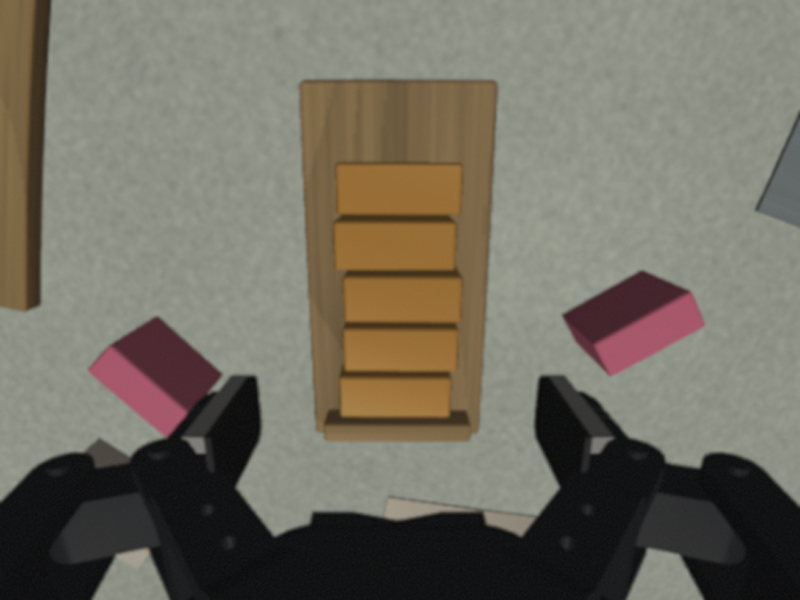

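The empty bin now shows squarely between the gap edges: its dividers give a yaw of about -17.3°, the gap about -16.4 to -17.2°. The wrist view shows the middle slice at (403,300), slightly offset sideways from its neighbours. I'll measure it.

Run:
```python
from h import *
import pickle
np.set_printoptions(suppress=True,precision=4)
p,s=pickle.load(open("w6.pkl","rb"));Q=cloud(p,s)
im=p["image"].astype(int); g=im[...,0]
# top faces: bright amber
m=((im[...,0]-im[...,2]>85)&(Q[...,2]>.069)&(Q[...,2]<.085)).astype(np.uint8)
m=cv2.erode(m,np.ones((2,2)))
n,l,st,c=cv2.connectedComponentsWithStats(m,connectivity=4)
for i in range(1,n):
    if st[i,4]>300:
        k=l==i; r=cv2.minAreaRect((Q[k][:,:2]*1000).astype(np.float32)); print(st[i],np.array(r[0]),np.array(r[1]),r[2],np.median(Q[k][:,2]))
C=deproj(p,np.array([[344.5,279],[461,276],[345,322],[461,320]])*.64,.075,s); print(C, C.mean(0))
print(find(p,"sample",s))
```

```text
[ 217  107   78   30 2270] [ 564.4692 -307.5784] [60.613  22.5207] 6.715127944946289 0.07421587110422272
[ 216  144   75   28 1994] [ 563.2353 -279.0223] [60.6035 22.553 ] 6.564459800720215 0.07426568529241022
[ 222  180   73   26 1793] [ 555.704  -250.5502] [60.1739 22.4022] 6.188191890716553 0.074242902701421
[ 222  213   70   24 1654] [ 553.4255 -221.4262] [60.0824 22.6449] 7.36362886428833 0.07425297988859965
[ 219  244   69   22 1473] [ 552.8903 -192.6182] [60.4392 22.2641] 7.009880065917969 0.07406460212814941
[[ 0.5877 -0.2589  0.075 ]
 [ 0.527  -0.2677  0.075 ]
 [ 0.5853 -0.2351  0.075 ]
 [ 0.5233 -0.2436  0.075 ]] [ 0.5558 -0.2513  0.075 ]
[(0.9, array([ 0.4111, -0.2493,  0.0554])), (0.83, array([ 0.7031, -0.1744,  0.0502])), (0.64, array([ 0.5551, -0.2459,  0.0718]))]
```

Run:
```python
from h import *
plan([.5557,-.2507,.002],-173.3)
```

```text
toolx [ 0.004   0.0013 -1.    ] yaw_y -173.29 q [-0.105  0.296 -0.216 -0.002 -1.055  0.223] pos [ 0.5579 -0.2508  0.1397] gap 0.0849 F [-0.3 -0.3  0.6] t 11.35
shift cm [13.77  0.27  0.02]
turns [np.float64(0.01), np.float64(-179.99)]
```

```bash
python3 -m handwheel '[[8.5,4,0.2,0,0],[8.5,8,0.2,0,0],[8.5,10,0.3,0,0],[8.5,10,0.3,0,0],[8.5,10,0.3,0,0]]' 30
python3 - <<'E'
from h import *
plan([.5557,-.2507,.002],-173.3)
p,s=grab("wrist"); save(p,"w7");
E
```

```text
clock: 11.98
position: [0.5561, -0.2512, 0.0407]
tool_rot: [0.53, -0.468, -0.527, -0.471]
wrist_force: [-0.2, 0.3, 0.5]
finger_gap: 0.0853
toolx [ 5.2e-03  8.0e-04 -1.0e+00] yaw_y -173.27 q [-0.106  0.392 -0.331 -0.002 -0.843  0.224] pos [ 0.5561 -0.2512  0.0407] gap 0.0853 F [-0.2  0.3  0.5] t 11.97
shift cm [3.87 0.05 0.05]
turns [np.float64(0.03), np.float64(-179.97)]
```

View pics/w7.png

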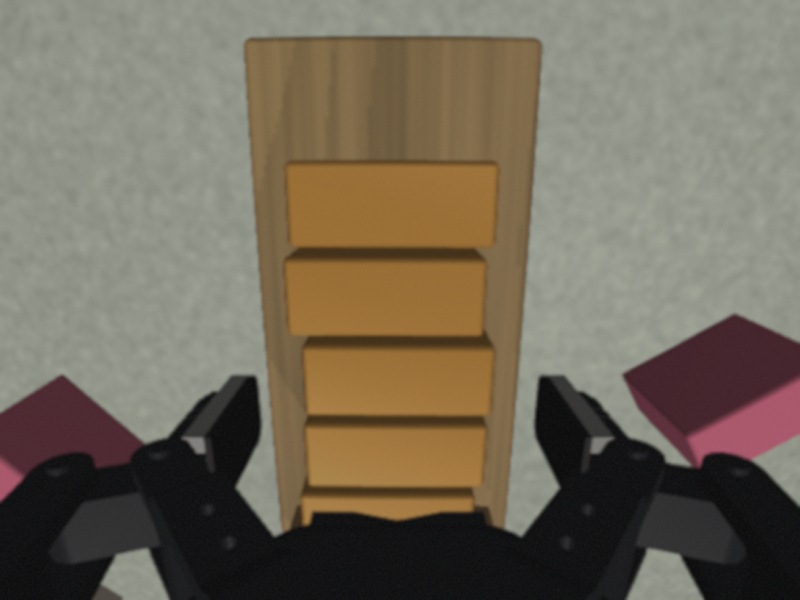

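The middle slice (columns 305–492) is centred between the jaws. Descending and gripping.

```bash
python3 -m handwheel '[[8.5,2,0,0,0],[8.5,3.9,0.1,0,0],[8.5,3.9,0.1,0,0],[7.4,3.9,0.1,0,0],[6.8,3.9,0.1,0,0],[6.4,3.9,0.1,0,0],[6,3.9,0.1,0,0],[5.5,3.9,0.1,0,0],[5.5,3.9,0.1,0,0],[5.5,3.9,0.1,0,0]]' 25
python3 - <<'E'
from h import *
plan([.5557,-.2507,.002],-173.3)
p,s=grab("wrist"); save(p,"w8");
E
```

```text
clock: 13.28
position: [0.5564, -0.2514, 0.0032]
tool_rot: [0.531, -0.468, -0.527, -0.472]
wrist_force: [-0.0, 0.7, 5.7]
finger_gap: 0.0635
toolx [ 7.6e-03  3.0e-04 -1.0e+00] yaw_y -173.25 q [-0.106  0.437 -0.365 -0.002 -0.761  0.225] pos [ 0.5564 -0.2514  0.0032] gap 0.0635 F [-0.   0.7  5.7] t 13.28
shift cm [0.12 0.06 0.08]
turns [np.float64(0.05), np.float64(-179.95)]
```

View pics/w8.png

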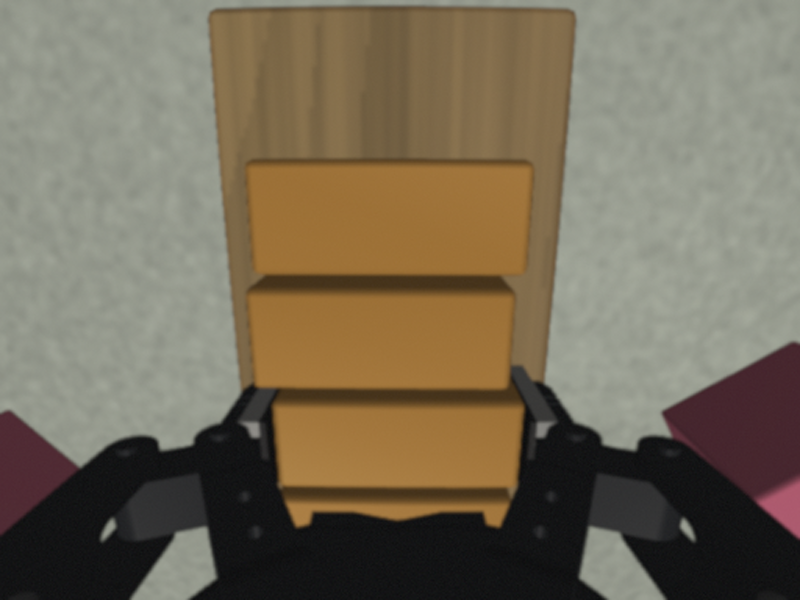

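The slice is gripped at 63.5 mm. Lifting it straight up.

```bash
python3 -m handwheel '[[5.5,-1,0,0,0],[5.5,-3,0,0,0],[5.5,-6,0,0,0],[5.5,-9,0,0,0],[5.5,-10,0,0,0],[5.5,-10,0,0,0]]' 25
python3 - <<'E'
from h import *
plan([.470,-.005,.100],163.2)
p,s=grab("wrist"); save(p,"w9");
E
```

```text
clock: 14.08
position: [0.5558, -0.2514, 0.1038]
tool_rot: [0.531, -0.468, -0.526, -0.472]
wrist_force: [-0.5, 0.4, -1.7]
finger_gap: 0.0636
toolx [ 8.9e-03  3.0e-04 -1.0e+00] yaw_y -173.26 q [-0.106  0.323 -0.268 -0.002 -0.971  0.224] pos [ 0.5558 -0.2514  0.1038] gap 0.0636 F [-0.5  0.4 -1.7] t 14.07
shift cm [ 0.31  5.63 25.48]
turns [np.float64(23.54), np.float64(-156.46)]
```

View pics/w9.png

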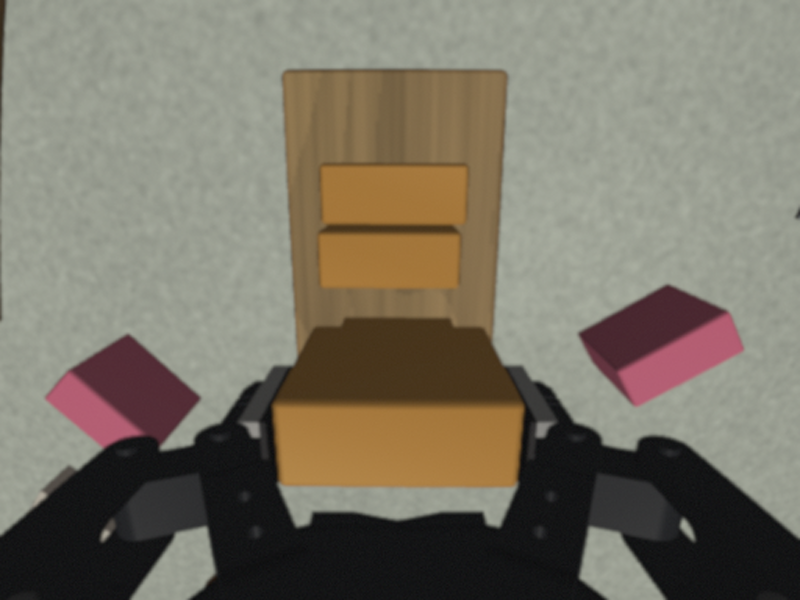

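The sample is held at (400,440) and the neighbours have not moved. Carrying it over the mat.

```bash
python3 -m handwheel '[[5.5,0.3,1.1,5,5],[5.5,0.3,2.2,10,10],[5.5,0.3,3.3,15,15],[5.5,0.3,4.5,20,20],[5.5,0.3,5.3,24,23],[5.5,0.3,5.6,25.5,23.5],[5.5,0.3,5.6,25.5,23.5],[5.5,0.3,5.6,25.5,23.5],[5.5,0.3,5.6,25.5,23.5]]' 25
python3 - <<'E'
from h import *
plan([.470,-.005,-.0095],163.2)
E
```

```text
clock: 15.25
position: [0.4696, -0.0053, 0.0989]
tool_rot: [-0.423, 0.566, 0.42, 0.57]
wrist_force: [0.0, 0.0, -1.6]
finger_gap: 0.064
toolx [ 6.4e-03  4.0e-04 -1.0e+00] yaw_y 163.18 q [ 0.411  0.108 -0.572  0.003 -0.885 -0.707] pos [ 0.4696 -0.0053  0.0989] gap 0.064 F [ 0.   0.  -1.6] t 15.25
shift cm [10.84  0.04  0.02]
turns [np.float64(-0.02), np.float64(179.98)]
```

```bash
python3 -m handwheel '[[5.5,3,0,0,0],[5.5,6,0,0,0],[5.5,8.5,0,0,0],[5.5,9.5,0,0,0],[5.5,10,0,0,0],[5.5,10.3,0,0,0],[5.5,10.5,0,0,0],[5.5,10.5,0,0,0],[5.5,10.5,0,0,0]]' 25
python3 -m handwheel '[[5.5,0.1,0,0,0],[5.5,0.1,0,0,0],[5.5,0.2,0,0,0],[5.5,0.2,0,0,0]]' 25
python3 - <<'E'
from h import *
plan([.470,-.005,-.0095],163.2)
p,s=grab("side"); save(p,"s10")
u,v=[int(a) for a in proj(p,[[.47,-.005,.04]])[0]]
cv2.imwrite("pics/s10z.png",cv2.resize(p["image"][v-45:v+45,u-60:u+60,::-1],(800,600),interpolation=cv2.INTER_CUBIC))
E
```

```text
clock: 16.38
position: [0.4705, -0.0051, -0.0058]
tool_rot: [-0.423, 0.566, 0.42, 0.57]
wrist_force: [0.2, 0.5, -1.5]
finger_gap: 0.0636
clock: 16.88
position: [0.4704, -0.0052, -0.0079]
tool_rot: [-0.423, 0.566, 0.42, 0.57]
wrist_force: [-0.5, -0.1, -2.2]
finger_gap: 0.0639
toolx [ 6.8e-03  5.0e-04 -1.0e+00] yaw_y 163.19 q [ 0.411  0.27  -0.691  0.004 -0.604 -0.708] pos [ 0.4704 -0.0052 -0.0079] gap 0.0639 F [-0.5 -0.1 -2.2] t 16.88
shift cm [0.16 0.05 0.01]
turns [np.float64(-0.01), np.float64(179.99)]
```

View pics/s10z.png

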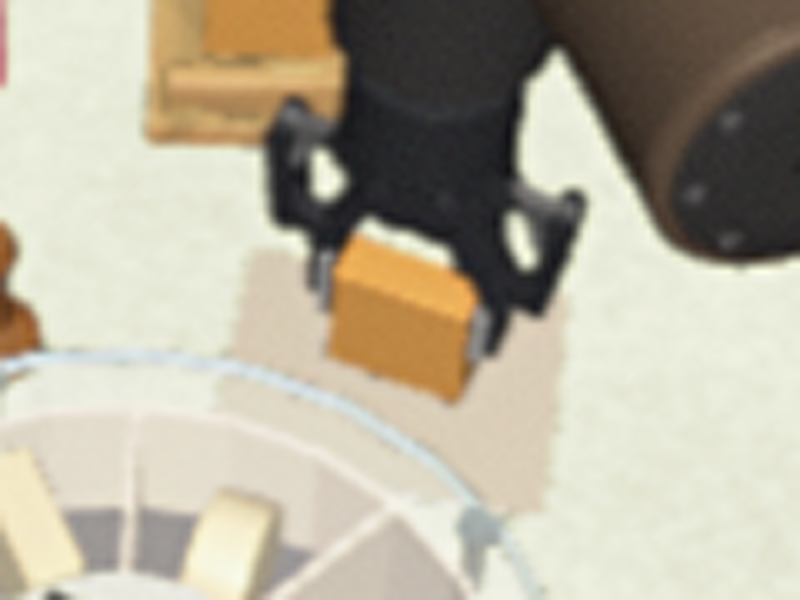

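```bash
python3 -m handwheel '[[5.5,0.1,0,0,0],[5.5,0.1,0,0,0],[5.5,0.2,0,0,0],[5.5,0.2,0,0,0],[5.5,0.2,0,0,0]]' 25
```

```text
clock: 17.55
position: [0.4706, -0.0052, -0.0098]
tool_rot: [-0.423, 0.566, 0.42, 0.57]
wrist_force: [-0.6, 0.7, 1.4]
finger_gap: 0.0635
```

Contact is felt (force z changed from -2 to +1.4 N). Releasing and lifting clear.

```bash
python3 -m handwheel '[[6.6,0,0,0,0],[6.8,0,0,0,0],[7.5,0,0,0,0],[8.5,0,0,0,0],[8.5,0,0,0,0],[8.5,-3,0,0,0],[8.5,-7,0,0,0],[8.5,-11,0,0,0],[8.5,-14,0,0,0],[8.5,-14,0,0,0],[8.5,-14,0,0,0]]' 25
cat > slice.py <<'E'
from h import *
import pickle
np.set_printoptions(suppress=True,precision=4)
p,s=grab("wrist"); save(p,"w11"); Q=cloud(p,s); im=p["image"].astype(int)
for lo,hi in((.05,.07),):
    m=((im[...,0]-im[...,2]>70)&(Q[...,2]>lo)&(Q[...,2]<hi)&(np.hypot(Q[...,0]-.47,Q[...,1])<.08))
    n,l,st,c=cv2.connectedComponentsWithStats(m.astype(np.uint8),connectivity=4)
    k=l==1+np.argmax(st[1:,4])
    top=k&(Q[...,2]>np.nanmedian(Q[k][:,2])-.004)
    r=cv2.minAreaRect((Q[top][:,:2]*1000).astype(np.float32)); print(top.sum(),r,np.median(Q[top][:,2]))
s=sensors.sense(); print(s["wrist_force"])
plan([.470,-.005,.05],-106.8)
E
python3 slice.py
```

```text
clock: 18.92
position: [0.4691, -0.0053, 0.1298]
tool_rot: [-0.423, 0.566, 0.42, 0.57]
wrist_force: [0.0, 0.7, 0.1]
finger_gap: 0.0852
1978 ((470.19140625, -4.783525466918945), (24.629222869873047, 61.7178955078125), 73.6027603149414) 0.061218397742241415
[ 0.0555 -0.3049  0.4016]
toolx [ 0.0056  0.0003 -1.    ] yaw_y 163.18 q [ 0.412  0.072 -0.531  0.002 -0.963 -0.707] pos [ 0.4689 -0.0054  0.1294] gap 0.0847 F [ 0.1 -0.3  0.4] t 18.98
shift cm [ 7.94 -0.06  0.06]
turns [np.float64(-90.02), np.float64(89.98)]
```

View pics/w11.png

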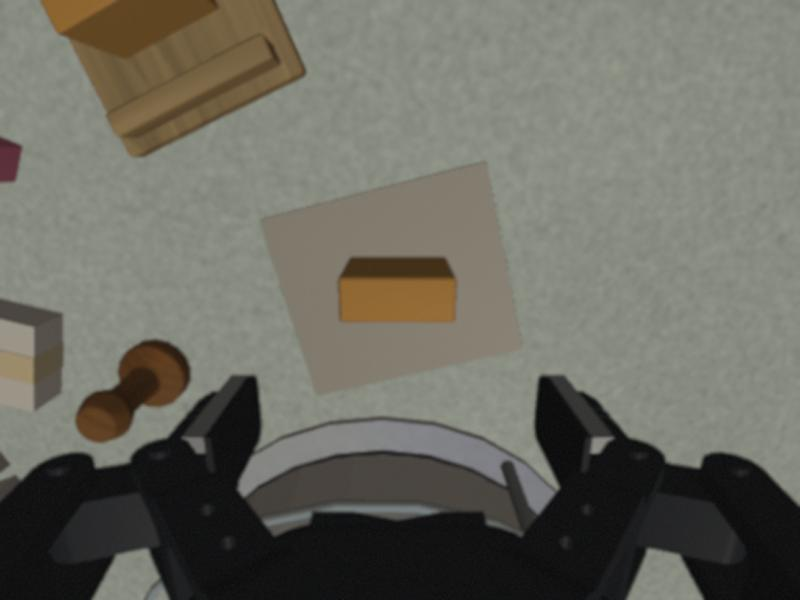

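The slice stands upright on the mat at (398,290), centre about (0.470, -0.005), yaw about -16.5°. Rotating by -90° with the jaws partly open.

```bash
python3 -m handwheel '[[6,0,0,0,-9],[6,0,0,0,-18],[6,0,0,0,-28],[6,0,0,0,-38],[6,0,0,0,-48],[6,0,0,0,-58],[6,0,0,0,-68],[6,0,0,0,-78],[6,0,0,0,-86],[6,0,0,0,-90],[6,0,0,0,-90],[6,0,0,0,-90]]' 25
python3 slice.py
python3 - <<'E'
from h import *
plan([.4702,-.0048,-.0055],-106.8)
E
```

```text
clock: 20.48
position: [0.4685, -0.0055, 0.1288]
tool_rot: [0.701, -0.104, -0.698, -0.104]
wrist_force: [-0.2, 0.3, -0.5]
finger_gap: 0.0604
2024 ((470.5958557128906, -4.397592544555664), (24.17125701904297, 62.224788665771484), 72.66887664794922) 0.061202072432287744
[0.0408 0.3805 0.9295]
toolx [ 0.0049  0.     -1.    ] yaw_y -106.9 q [ 0.412  0.073 -0.531  0.002 -0.963  0.863] pos [ 0.4687 -0.0055  0.129 ] gap 0.0604 F [0.  0.4 0.9] t 20.52
shift cm [ 7.9  -0.07 -0.08]
turns [np.float64(-0.1), np.float64(179.9)]
toolx [ 0.0049  0.     -1.    ] yaw_y -106.9 q [ 0.412  0.073 -0.531  0.002 -0.963  0.863] pos [ 0.4687 -0.0055  0.129 ] gap 0.0604 F [0.  0.4 0.9] t 20.52
shift cm [13.45 -0.09 -0.07]
turns [np.float64(-0.1), np.float64(179.9)]
```

View pics/w11.png

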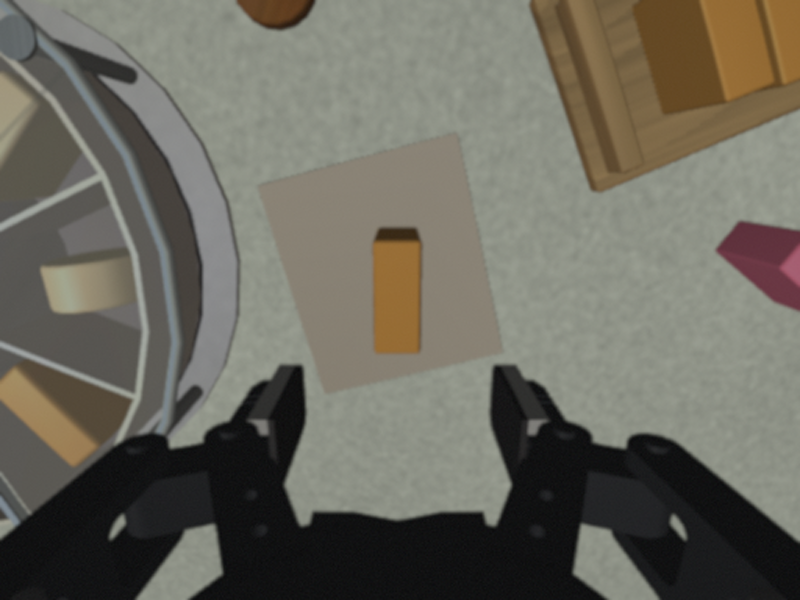

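```bash
python3 -m handwheel '[[6,4,0,0,0],[6,8,-0.1,-0.1,0],[6,11.5,-0.1,-0.1,0],[6,13.4,-0.1,-0.1,0],[6,13.4,-0.1,-0.1,0],[4,13.4,-0.1,-0.1,0],[3.2,13.4,-0.1,-0.1,0],[2.8,13.4,-0.1,-0.1,0],[2.2,13.4,-0.1,-0.1,0],[1.8,13.4,-0.1,-0.1,0],[1.8,13.4,-0.1,-0.1,0],[1.8,13.4,-0.1,-0.1,0]]' 25
python3 - <<'E'
from h import *
plan([.4702,-.0048,-.0055],-106.8)
E
```

```text
clock: 22.02
position: [0.471, -0.0047, -0.0043]
tool_rot: [0.702, -0.103, -0.697, -0.104]
wrist_force: [-1.9, -0.5, 6.6]
finger_gap: 0.0251
toolx [ 6.e-03  3.e-04 -1.e+00] yaw_y -106.89 q [ 0.411  0.265 -0.685  0.004 -0.615  0.862] pos [ 0.471  -0.0047 -0.0043] gap 0.0251 F [-1.9 -0.5  6.6] t 22.02
shift cm [0.12 0.04 0.08]
turns [np.float64(-0.09), np.float64(179.91)]
```

Gripped by the broad faces (25 mm). Lifting, then over the gap.

```bash
python3 -m handwheel '[[1.8,-1,0,0,0],[1.8,-4,0,0,0],[1.8,-8,0,0,0],[1.8,-12,0,0,0],[1.8,-14.5,0,0,0],[1.8,-14.5,0,0,0],[1.8,-14.5,0,0,0]]' 25
python3 - <<'E'
from h import *
plan([.4591,.2812,.14],-107.1)
p,s=grab("wrist"); save(p,"w12")
E
```

```text
clock: 22.9
position: [0.4695, -0.0048, 0.1403]
tool_rot: [0.701, -0.103, -0.698, -0.104]
wrist_force: [0.8, -0.5, -1.3]
finger_gap: 0.0256
toolx [ 5.4e-03  5.0e-04 -1.0e+00] yaw_y -106.9 q [ 0.412  0.061 -0.514  0.002 -0.99   0.863] pos [ 0.4695 -0.0048  0.1403] gap 0.0256 F [ 0.8 -0.5 -1.3] t 22.9
shift cm [  0.04 -27.06   9.31]
turns [np.float64(0.2), np.float64(-179.8)]
```

View pics/w12.png

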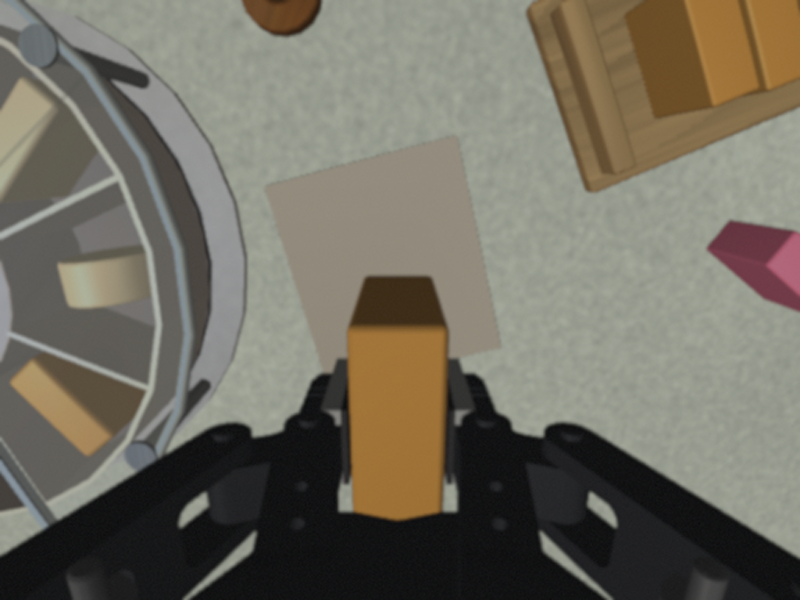

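The slice is squarely held at (400,420). Moving over the gap.

```bash
python3 -m handwheel '[[1.8,0,-4,1.4,0],[1.8,0,-9,3,0],[1.8,0,-14,4.8,0],[1.8,0,-19,6.5,0],[1.8,0,-24,8.2,0.2],[1.8,0,-27.1,9.3,0.2],[1.8,0,-27.1,9.3,0.2],[1.8,0,-27.1,9.3,0.2],[1.8,0,-27.1,9.3,0.2],[1.8,0,-27.1,9.3,0.2]]' 25
python3 - <<'E'
from h import *
import pickle
plan([.4591,.2812,.0177],-107.1)
for n in("wrist","top","side"):
    p,s=grab(n); save(p,n+"13"); pickle.dump((p,s),open(n+"13.pkl","wb"))
E
```

```text
clock: 24.2
position: [0.4592, 0.2806, 0.1399]
tool_rot: [0.701, -0.105, -0.698, -0.106]
wrist_force: [-0.2, 1.0, -1.6]
finger_gap: 0.0261
toolx [ 0.0045  0.     -1.    ] yaw_y -107.16 q [ 0.916  0.179 -0.377  0.004 -1.012  0.353] pos [0.4592 0.2806 0.1399] gap 0.0261 F [-0.2  1.  -1.6] t 24.2
shift cm [12.22 -0.04  0.08]
turns [np.float64(-0.06), np.float64(179.94)]
```

View pics/wrist13.png

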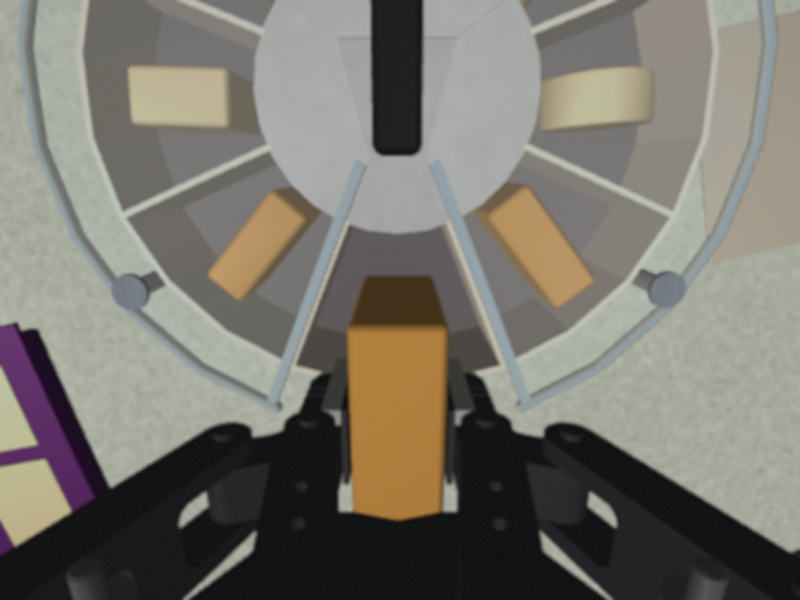

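View pics/side13.png

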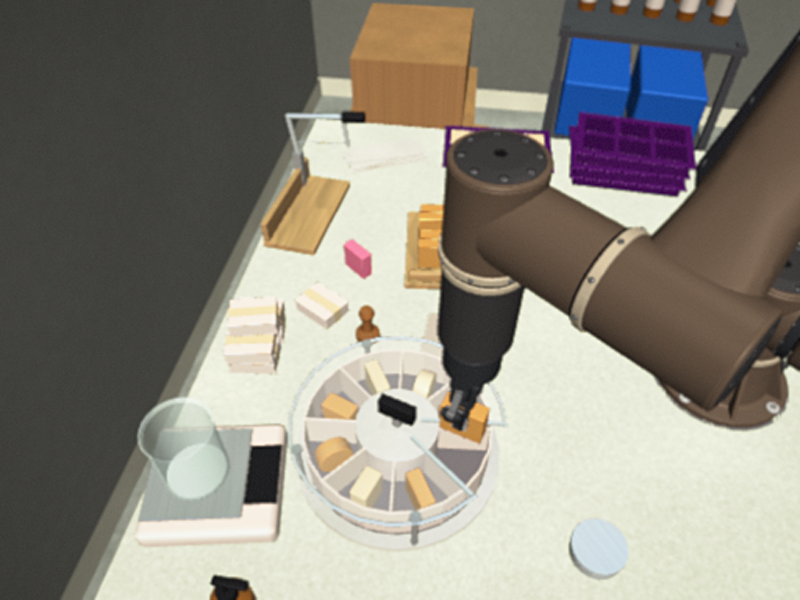

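The wrist view is symmetric: gap edges (361,163)–(275,405) and (436,163)–(523,405), dividers at (125,214) and (671,213), and the slice centred at x=398. Next I check the radial position.

Run:
```python
from h import *
import pickle
np.set_printoptions(suppress=True,precision=4)
p,s=pickle.load(open("wrist13.pkl","rb")); M=R.from_quat(s["tool_rot"]).as_matrix()
def t(u,v,z): 
    X=deproj(p,np.array([[u,v]])*.64,z,s)[0]; return X[:2],((X-s["position"])@M)[1:]
u=M[:2,2]; print("tool z dir",u)
print("knob end",t(397,153,.144)); print("hub edge",t(398,233,.097)) 
print("edge outer",t(275,405,.099),t(523,405,.099))
print("edge inner",t(361,163,.099),t(436,163,.099))
print("div",t(125,214,.089),t(671,213,.089),t(268,149,.089),t(528,149,.089))
Q=cloud(p,s); T=(Q-s["position"])@M
im=p["image"].astype(int); m=(im[...,0]-im[...,2]>70)&(T[...,0]<-.05)&(T[...,0]>-.09)&(abs(T[...,1])<.02)&(abs(T[...,2])<.05)
print("slice near hub edge z",np.percentile(T[m][:,2],[1,5,95,99]),np.percentile(T[m][:,1],[1,99]),np.median(T[m][:,0]))
for sg in (-.012,0,.012):
    k=m&(abs(T[...,1]-sg)<.004); print(sg,T[k][:,2].min(),T[k][:,2].max())
```

```text
tool z dir [-0.9555  0.2951]
knob end (array([0.5306, 0.2595]), array([-0.0009, -0.0744]))
hub edge (array([0.4976, 0.2693]), array([-0.0005, -0.0399]))
edge outer (array([0.4322, 0.3559]), array([-0.0639,  0.0482])) (array([0.3945, 0.2337]), array([0.0639, 0.0482]))
edge inner (array([0.5326, 0.2758]), array([-0.017 , -0.0714])) (array([0.5228, 0.2438]), array([ 0.0164, -0.0714]))
div (array([0.5455, 0.394 ]), array([-0.1337, -0.0488])) (array([0.4673, 0.1395]), array([ 0.1325, -0.0491])) (array([0.552 , 0.3158]), array([-0.0609, -0.0781])) (array([0.5163, 0.2003]), array([ 0.0599, -0.078 ]))
slice near hub edge z [-0.0308 -0.0291  0.0219  0.0248] [-0.0134  0.0112] -0.06529333304167691
-0.012 -0.031246719591054156 0.02556649559007663
0 -0.03144911926101325 0.027027372396945186
0.012 -0.03138046959698704 0.02458329968152746
```

The axis lies 105.3 ± 1 mm from the TCP and the slice centre is within about 1 mm of the bin centre. Lowering.

```bash
python3 -m handwheel '[[1.8,2,0,0,0],[1.8,4,0,0,0],[1.8,6,0,0,0],[1.8,8,0,0,0],[1.8,9.5,0,0,0],[1.8,10.5,0,0,0],[1.8,11.2,0,0,0],[1.8,11.6,0,0,0],[1.8,11.7,0,0,0],[1.8,11.7,0,0,0],[1.8,11.7,0,0,0]]' 25
python3 - <<'E'
from h import *
plan([.4591,.2812,.0177],-107.1)
E
```

```text
clock: 25.72
position: [0.46, 0.2812, 0.0234]
tool_rot: [0.701, -0.105, -0.697, -0.106]
wrist_force: [0.8, 1.1, -1.7]
finger_gap: 0.0263
toolx [ 5.1e-03  8.0e-04 -1.0e+00] yaw_y -107.14 q [ 0.915  0.316 -0.51   0.005 -0.741  0.352] pos [0.46   0.2812 0.0234] gap 0.0263 F [ 0.8  1.1 -1.7] t 25.73
shift cm [0.57 0.03 0.08]
turns [np.float64(-0.04), np.float64(179.96)]
```

```bash
python3 -m handwheel '[[1.8,0.1,0,0,0],[1.8,0.2,0,0,0],[1.8,0.3,0,0,0],[1.8,0.4,0,0,0],[1.8,0.4,0,0,0],[1.8,0.4,0,0,0]]' 25
python3 -m handwheel '[[1.8,0.05,0,0,0],[1.8,0.1,0,0,0],[1.8,0.1,0,0,0]]' 25
```

```text
clock: 26.48
position: [0.461, 0.282, 0.0212]
tool_rot: [0.702, -0.104, -0.697, -0.106]
wrist_force: [-3.0, -2.8, 14.5]
finger_gap: 0.0256
clock: 26.85
position: [0.4614, 0.2821, 0.0213]
tool_rot: [0.702, -0.103, -0.697, -0.106]
wrist_force: [-3.8, -3.1, 11.4]
finger_gap: 0.0254
```

Contact came 3.5 mm earlier than expected, at about 12 N. I'll look before releasing.

Run:
```python
from h import *
import pickle
for n in("wrist","side"):
    p,s=grab(n); save(p,n+"14"); pickle.dump((p,s),open(n+"14.pkl","wb"))
u,v=[int(a) for a in proj(p,[[.46,.28,.08]])[0]]
cv2.imwrite("pics/s14z.png",cv2.resize(p["image"][v-45:v+45,u-60:u+60,::-1],(800,600),interpolation=cv2.INTER_CUBIC))
s=sensors.sense(); print(s["wrist_force"],s["moment"],s["position"])
```

```text
[-3.79452867 -3.57184349 10.90411243] [-0.65162129  1.18795279  0.08150268] [0.46138028 0.28217778 0.02136456]
```

View pics/wrist14.png

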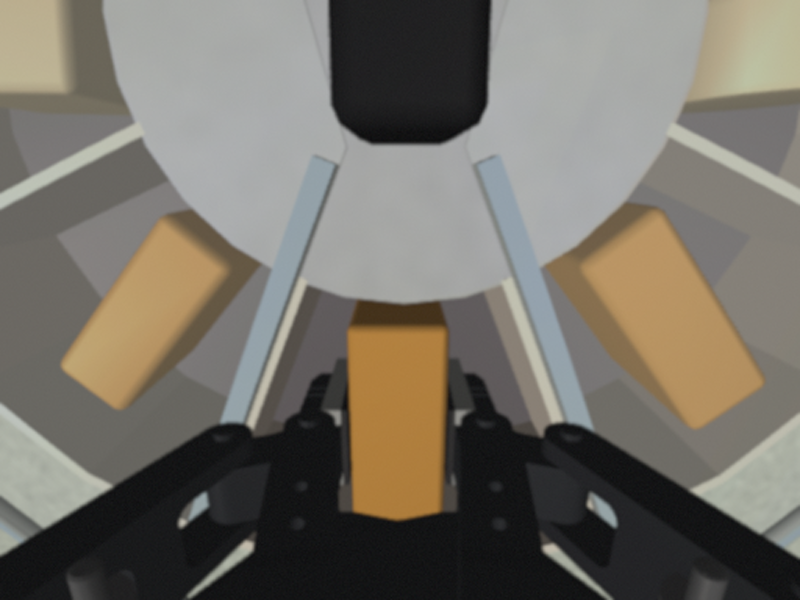

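View pics/s14z.png

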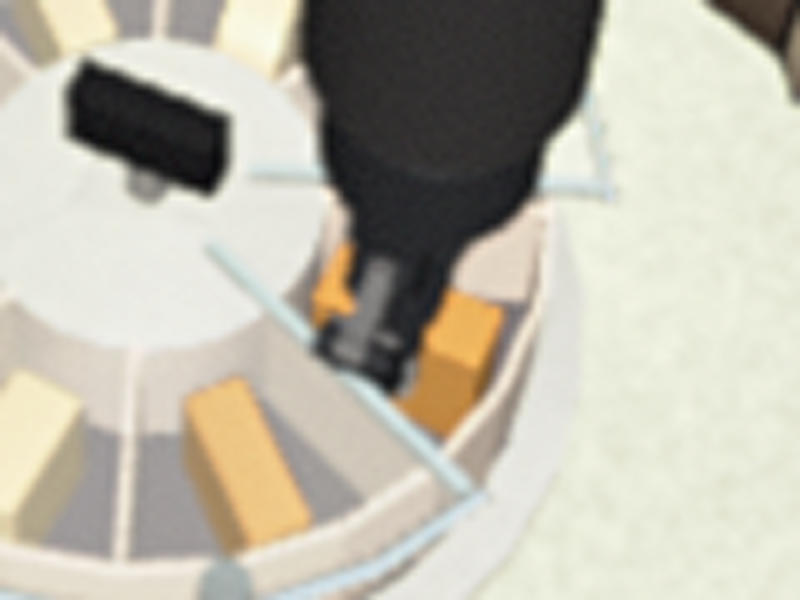

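Run:
```python
from h import *
import pickle
np.set_printoptions(suppress=True,precision=4)
for f in ("wrist13","wrist14"):
    p,s=pickle.load(open(f+".pkl","rb")); M=R.from_quat(s["tool_rot"]).as_matrix(); Q=cloud(p,s); T=(Q-s["position"])@M
    im=p["image"].astype(int); m=(im[...,0]-im[...,2]>70)&(T[...,0]<-.05)&(T[...,0]>-.09)&(abs(T[...,1])<.02)&(abs(T[...,2])<.05)
    print(f,"slice top z",np.median(Q[m][:,2]),"toolx",np.median(T[m][:,0]),"y",np.percentile(T[m][:,1],[1,99]))
    for u,v in [(235,432),(570,432),(310,420),(490,420),(320,385),(480,385),(200,450),(600,450),(400,200),(400,270)]:
        r,c=int(v*.64),int(u*.64); print((u,v),Q[r,c],T[r,c])
p,s=pickle.load(open("side14.pkl","rb")); Q=cloud(p,s); im=p["image"].astype(int)
m=(im[...,0]-im[...,2]>80)&(np.hypot(Q[...,0]-.46,Q[...,1]-.28)<.04); print(m.sum(),np.nanpercentile(Q[m][:,2],[50,90,97]))
```

```text
wrist13 slice top z 0.20524779121488218 toolx -0.06529333304167691 y [-0.0134  0.0112]
(235, 432) [0.4826 0.3119 0.2247] [-0.0847 -0.0369 -0.0135]
(570, 432) [0.4614 0.2413 0.2256] [-0.0856  0.0367 -0.014 ]
(310, 420) [0.4779 0.297  0.2189] [-0.0789 -0.0213 -0.0134]
(490, 420) [0.4657 0.2571 0.219 ] [-0.0791  0.0204 -0.0135]
(320, 385) [0.4729 0.3018 0.1878] [-0.0478 -0.0244 -0.007 ]
(480, 385) [0.4589 0.2558 0.1882] [-0.0483  0.0237 -0.0072]
(200, 450) [0.483  0.3179 0.23  ] [-0.0899 -0.0428 -0.0121]
(600, 450) [0.4576 0.2366 0.2295] [-0.0896  0.0424 -0.0118]
(400, 200) [0.5114 0.2641 0.0894] [ 0.0507  0.0005 -0.0545]
(400, 270) [0.4662 0.2777 0.0229] [ 0.117   0.0009 -0.0071]
wrist14 slice top z 0.08664570139942454 toolx -0.06530236039532422 y [-0.0134  0.0112]
(235, 432) [0.4844 0.3132 0.1063] [-0.0847 -0.0369 -0.0135]
(570, 432) [0.4621 0.2423 0.1053] [-0.0841  0.0374 -0.013 ]
(310, 420) [0.48   0.2981 0.1009] [-0.0793 -0.0212 -0.0137]
(490, 420) [0.4674 0.2584 0.1001] [-0.0788  0.0205 -0.0133]
(320, 385) [0.4751 0.303  0.0701] [-0.0486 -0.0242 -0.0073]
(480, 385) [0.4606 0.2572 0.069 ] [-0.0478  0.0238 -0.0069]
(200, 450) [0.4845 0.3195 0.1112] [-0.0896 -0.0429 -0.0118]
(600, 450) [0.4594 0.2379 0.1107] [-0.0895  0.0425 -0.0117]
(400, 200) [0.5204 0.2639 0.0892] [-0.0675 -0.0002 -0.0623]
(400, 270) [0.5051 0.2685 0.0886] [-0.067  -0.0002 -0.0463]
236 [0.084  0.0877 0.0907]
```

The slice top reads 3.4 mm high while the bin floor reads right. The finger knuckles (at z≈0.105, y±37 mm) are resting on the gap edging, so the grip is too low on the slice. I'll go back to the mat and regrip about 9 mm higher.

```bash
python3 -m handwheel '[[1.8,-0.5,0.1,0.1,0],[1.8,-2,0.2,0.15,0],[1.8,-5,0.2,0.15,0],[1.8,-9,0.2,0.15,0],[1.8,-12,0.2,0.15,0],[1.8,-12.5,0.2,0.15,0],[1.8,-12.5,0.2,0.15,0],[1.8,-12.5,0.2,0.15,0]]' 25
python3 - <<'E'
from h import *
import pickle
plan([.470,-.005,.13],-106.8)
p,s=grab("wrist"); save(p,"w15")
E
```

```text
clock: 27.95
position: [0.4577, 0.2797, 0.1452]
tool_rot: [0.702, -0.104, -0.697, -0.106]
wrist_force: [-0.6, -0.5, -1.7]
finger_gap: 0.0256
toolx [ 0.0068  0.0016 -1.    ] yaw_y -107.07 q [ 0.918  0.169 -0.377  0.005 -1.02   0.352] pos [0.4577 0.2797 0.1452] gap 0.0256 F [-0.6 -0.5 -1.7] t 27.95
shift cm [ 1.48 26.86 -9.53]
turns [np.float64(-0.27), np.float64(179.73)]
```

View pics/w15.png

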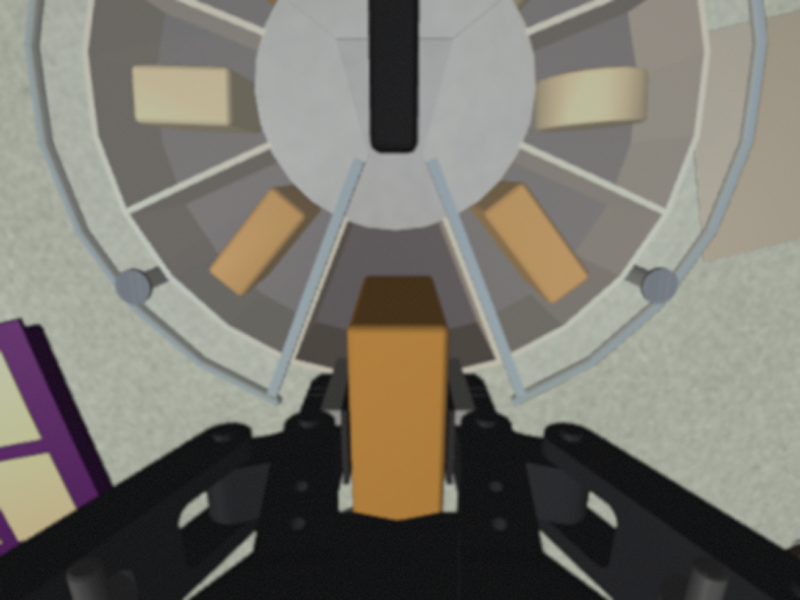

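The wheel and slice are undisturbed. Back to the mat.

```bash
python3 -m handwheel '[[1.8,0,4,-1.4,0],[1.8,0,9,-3,0],[1.8,0,14,-5,0],[1.8,0,19,-7,0],[1.8,0,24,-8.7,-0.2],[1.8,1,26.9,-9.5,-0.2],[1.8,1.5,26.9,-9.5,-0.2],[1.8,1.5,26.9,-9.5,-0.2],[1.8,1.5,26.9,-9.5,-0.2]]' 25
python3 - <<'E'
from h import *
plan([.470,-.005,-.0043],-106.8)
E
```

```text
clock: 29.12
position: [0.4699, -0.0045, 0.1298]
tool_rot: [0.702, -0.103, -0.697, -0.104]
wrist_force: [0.3, -0.1, -1.5]
finger_gap: 0.0258
toolx [ 0.0067  0.0013 -1.    ] yaw_y -106.81 q [ 0.412  0.073 -0.529  0.002 -0.963  0.864] pos [ 0.4699 -0.0045  0.1298] gap 0.0258 F [ 0.3 -0.1 -1.5] t 29.12
shift cm [13.41  0.08  0.06]
turns [np.float64(-0.01), np.float64(179.99)]
```

```bash
python3 -m handwheel '[[1.8,4,0,0,0],[1.8,8,0,0,0],[1.8,11,0.1,0.1,0],[1.8,12.4,0.1,0.1,0],[1.8,12.9,0.1,0.1,0],[1.8,13.1,0.1,0.1,0],[1.8,13.2,0.1,0.1,0],[1.8,13.2,0.1,0.1,0]]' 25
python3 -m handwheel '[[1.8,0.1,0,0,0],[1.8,0.1,0,0,0],[1.8,0.2,0,0,0],[1.8,0.2,0,0,0]]' 25
```

```text
clock: 30.12
position: [0.4699, -0.0049, -0.0017]
tool_rot: [0.702, -0.102, -0.697, -0.104]
wrist_force: [-1.1, -0.7, -1.4]
finger_gap: 0.0259
clock: 30.62
position: [0.4699, -0.0049, -0.0038]
tool_rot: [0.702, -0.102, -0.697, -0.104]
wrist_force: [-1.6, -0.6, -0.6]
finger_gap: 0.0259
```

```bash
python3 -m handwheel '[[1.8,0.1,0,0,0],[1.8,0.1,0,0,0],[1.8,0.1,0,0,0]]' 25
```

```text
clock: 31.0
position: [0.4701, -0.0049, -0.0042]
tool_rot: [0.702, -0.102, -0.697, -0.104]
wrist_force: [-2.8, 0.4, 7.4]
finger_gap: 0.0257
```

```bash
python3 -m handwheel '[[2.8,0,0,0,0],[3.2,0,0,0,0],[4,0,0,0,0],[4,-0.3,0,0,0],[4,-0.9,0,0,0],[4,-0.9,0,0,0],[4,-0.9,0,0,0]]' 25
python3 - <<'E'
from h import *
plan([.470,-.005,.0048],-106.8)
p,s=grab("wrist"); save(p,"w16")
Q=cloud(p,s); im=p["image"].astype(int); k=(im[...,0]-im[...,2]>70)&(abs(Q[...,2]-.061)<.004)&(np.hypot(Q[...,0]-.47,Q[...,1])<.06)
print(cv2.minAreaRect((Q[k][:,:2]*1000).astype(np.float32)))
E
```

```text
clock: 31.88
position: [0.4701, -0.0048, 0.0049]
tool_rot: [0.702, -0.102, -0.697, -0.104]
wrist_force: [0.4, -0.2, -0.0]
finger_gap: 0.0401
toolx [ 0.0083  0.0017 -1.    ] yaw_y -106.79 q [ 0.412  0.246 -0.68   0.003 -0.636  0.864] pos [ 0.4701 -0.0048  0.0049] gap 0.0401 F [ 0.4 -0.2 -0. ] t 31.88
shift cm [0.01 0.02 0.  ]
turns [np.float64(0.01), np.float64(-179.99)]
((469.8477478027344, -3.654916763305664), (24.694263458251953, 62.426429748535156), 73.06529998779297)
```

View pics/w16.png

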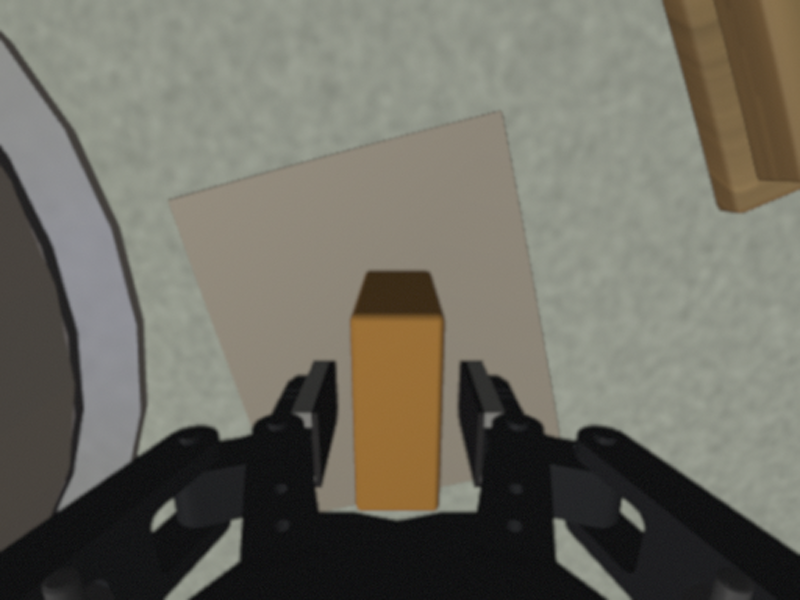

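The slice stands on the mat between the pads (355–442). Closing at the higher grip and lifting.

```bash
python3 -m handwheel '[[3.2,0,0,0,0],[2.8,0,0,0,0],[2.2,0,0,0,0],[1.8,0,0,0,0],[1.8,0,0,0,0],[1.8,0,0,0,0],[1.8,-1,0,0,0],[1.8,-4,0,0,0],[1.8,-8,0,0,0],[1.8,-12,0,0,0],[1.8,-13.5,0,0,0],[1.8,-13.5,0,0,0],[1.8,-13.5,0,0,0]]' 30
python3 - <<'E'
from h import *
plan([.4586,.2806,.14],-107.1)
E
```

```text
clock: 33.55
position: [0.4679, -0.0053, 0.1385]
tool_rot: [0.701, -0.103, -0.698, -0.104]
wrist_force: [-0.7, -0.2, -1.5]
finger_gap: 0.0257
toolx [ 0.0058  0.0012 -1.    ] yaw_y -106.81 q [ 0.412  0.06  -0.52   0.001 -0.985  0.864] pos [ 0.4679 -0.0053  0.1385] gap 0.0257 F [-0.7 -0.2 -1.5] t 33.55
shift cm [ -0.12 -27.1    9.16]
turns [np.float64(0.29), np.float64(-179.71)]
```

```bash
python3 -m handwheel '[[1.8,-0.1,-4,1.4,0],[1.8,-0.1,-9,3,0],[1.8,-0.1,-14,4.8,0],[1.8,-0.1,-19,6.5,0],[1.8,-0.1,-24,8.2,0.3],[1.8,-0.1,-27.1,9.2,0.3],[1.8,-0.1,-27.1,9.2,0.3],[1.8,-0.1,-27.1,9.2,0.3],[1.8,-0.1,-27.1,9.2,0.3],[1.8,-0.1,-27.1,9.2,0.3]]' 30
cat > chk.py <<'E'
from h import *
import pickle
np.set_printoptions(suppress=True,precision=4)
plan([.4588,.2808,.027],-107.1)
p,s=grab("wrist"); save(p,"w17"); pickle.dump((p,s),open("w17.pkl","wb"))
M=R.from_quat(s["tool_rot"]).as_matrix(); Q=cloud(p,s); T=(Q-s["position"])@M
im=p["image"].astype(int); m=(im[...,0]-im[...,2]>70)&(T[...,0]<-.04)&(T[...,0]>-.09)&(abs(T[...,1])<.02)&(abs(T[...,2])<.05)
print("slice",np.percentile(T[m][:,1],[1,99]),T[m][:,2].min(),np.median(T[m][:,0]))
k=(Q[...,2]>.135)&(Q[...,2]<.15)&(np.hypot(Q[...,0]-.559,Q[...,1]-.25)<.05); print("knob end z",np.percentile(T[k][:,2],99.5),"y",np.percentile(T[k][:,1],[1,99]))
E
python3 chk.py
```

```text
clock: 34.8
position: [0.4583, 0.2799, 0.1398]
tool_rot: [0.701, -0.105, -0.697, -0.106]
wrist_force: [-0.4, 0.5, -0.9]
finger_gap: 0.0249
toolx [ 0.0058  0.0012 -1.    ] yaw_y -107.17 q [ 0.917  0.176 -0.381  0.005 -1.009  0.352] pos [0.4583 0.2799 0.1398] gap 0.0249 F [-0.4  0.5 -0.9] t 34.8
shift cm [11.28 -0.07  0.03]
turns [np.float64(-0.07), np.float64(179.93)]
slice [-0.0134  0.0111] -0.03163981562732589 -0.056290577343958544
knob end z -0.075495031077603 y [-0.011   0.0066]
```

View pics/w17.png

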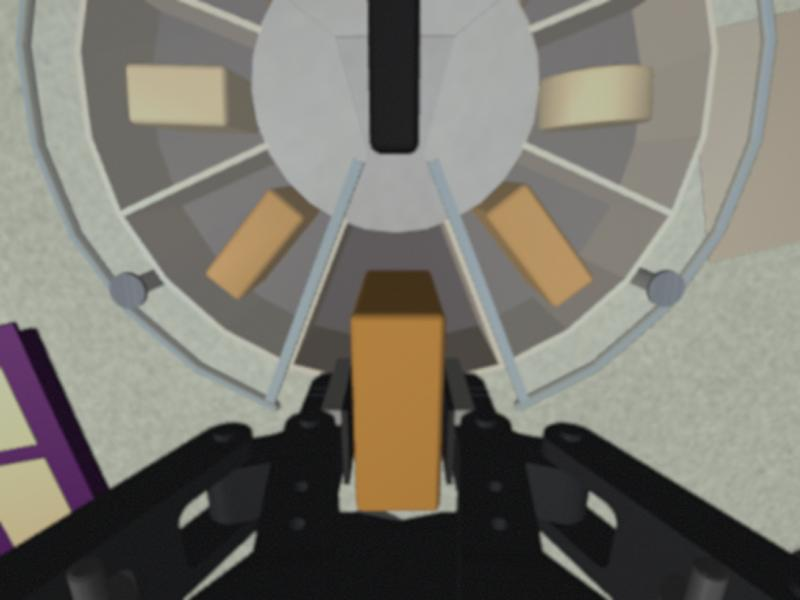

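Well centred again, with the slice now 9 mm lower in the grip. Lowering.

```bash
python3 -m handwheel '[[1.8,2,0,0,0],[1.8,4,0,0,0],[1.8,6,0,0,0],[1.8,7.5,0,0,0],[1.8,8.7,0,0,0],[1.8,9.6,0,0,0],[1.8,10.2,0,0,0],[1.8,10.6,0,0,0],[1.8,10.8,0,0,0],[1.8,10.8,0,0,0],[1.8,10.8,0,0,0]]' 30
python3 -m handwheel '[[1.8,0.1,0,0,0],[1.8,0.2,0,0,0],[1.8,0.3,0,0,0],[1.8,0.3,0,0,0],[1.8,0.3,0,0,0]]' 30
```

```text
clock: 36.22
position: [0.4591, 0.2804, 0.0321]
tool_rot: [0.701, -0.105, -0.697, -0.106]
wrist_force: [0.1, -0.8, -2.2]
finger_gap: 0.0256
clock: 36.85
position: [0.4591, 0.2804, 0.0291]
tool_rot: [0.701, -0.105, -0.697, -0.106]
wrist_force: [0.5, 0.6, -1.5]
finger_gap: 0.0256
```

```bash
python3 -m handwheel '[[1.8,0.1,0,0,0],[1.8,0.1,0,0,0],[1.8,0.15,0,0,0],[1.8,0.2,0,0,0],[1.8,0.2,0,0,0]]' 30
```

```text
clock: 37.48
position: [0.4591, 0.2803, 0.0271]
tool_rot: [0.701, -0.105, -0.697, -0.106]
wrist_force: [-0.5, -1.1, -1.1]
finger_gap: 0.0253
```

```bash
python3 -m handwheel '[[1.8,0.05,0,0,0],[1.8,0.1,0,0,0],[1.8,0.1,0,0,0],[1.8,0.1,0,0,0]]' 30
```

```text
clock: 37.98
position: [0.4591, 0.2805, 0.0268]
tool_rot: [0.701, -0.104, -0.697, -0.106]
wrist_force: [-3.2, -0.2, 6.6]
finger_gap: 0.0255
```

Contact came at exactly the predicted height (0.0268). Releasing with a small opening and rising straight.

```bash
python3 -m handwheel '[[2.8,0,0,0,0],[3.2,0,0,0,0],[3.6,0,0,0,0],[3.6,0,0,0,0],[3.6,-0.5,0,0,0],[3.6,-1.5,0,0,0],[3.6,-3,0,0,0],[3.6,-6,0,0,0],[3.6,-10,0,0,0],[3.6,-13,0,0,0],[3.6,-13,0,0,0],[3.6,-13,0,0,0]]' 30
python3 chk.py
```

```text
clock: 39.48
position: [0.4581, 0.2801, 0.1572]
tool_rot: [0.701, -0.104, -0.697, -0.107]
wrist_force: [0.2, -0.7, 0.3]
finger_gap: 0.0358
toolx [ 0.0067  0.0026 -1.    ] yaw_y -107.15 q [ 0.917  0.159 -0.359  0.004 -1.047  0.352] pos [0.4581 0.2801 0.1572] gap 0.0358 F [ 0.2 -0.7  0.3] t 39.48
shift cm [13.02 -0.03  0.02]
turns [np.float64(-0.05), np.float64(179.95)]Traceback (most recent call last):
  File "chk.py", line 8, in <module>
    print("slice",np.percentile(T[m][:,1],[1,99]),T[m][:,2].min(),np.median(T[m][:,0]))
                  ~~~~~~~~~~~~~^^^^^^^^^^^^^^^^^^
    return _quantile_unchecked(
        a, q, axis, out, overwrite_input, method, keepdims, weights)
    return _ureduce(a,
                    func=_quantile_ureduce_func,
    ...<5 lines>...
                    overwrite_input=overwrite_input,
                    method=method)
    r = func(a, **kwargs)
    result = _quantile(arr,
                       quantiles=q,
    ...<2 lines>...
                       out=out,
                       weights=wgt)
    slices_having_nans = np.isnan(arr[-1, ...])
                                  ~~~^^^^^^^^^
IndexError: index -1 is out of bounds for axis 0 with size 0
```

View pics/w17.png

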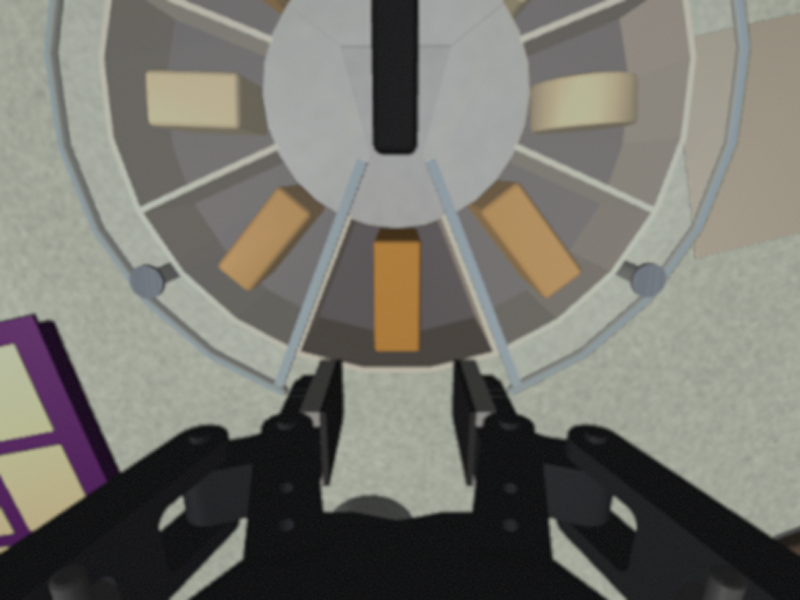

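The slice stands in the middle of the empty bin at (397,295) and points at the hub. I'll clear the arm away for a final check.

```bash
python3 -m handwheel '[[3.6,-2,4,0,0],[3.6,-4,10,0,0],[3.6,-4,16,0,0],[3.6,-4,22,-2,0],[3.6,-4,28,-4,0],[3.6,-4,28,-4,0],[3.6,-4,28,-4,0],[3.6,-4,28,-4,0]]'
python3 - <<'E'
from h import *
import pickle
np.set_printoptions(suppress=True,precision=4)
p,s=grab("top"); save(p,"top18"); Q=cloud(p,s); im=p["image"].astype(int)
m=(im[...,0]-im[...,2]>60)&(Q[...,2]>.075)&(Q[...,2]<.09)&(np.hypot(Q[...,0]-.459,Q[...,1]-.281)<.04)
print(m.sum(),cv2.minAreaRect((Q[m][:,:2]*1000).astype(np.float32)),np.median(Q[m][:,2]))
q,_=pickle.load(open("top0.pkl","rb"))
for l in("stamp","carton","sample"): print(l,find(p,l))
p2,s=grab("side"); save(p2,"side18"); print(sensors.sense()["clock"])
E
```

```text
clock: 40.52
position: [0.4133, 0.0013, 0.1955]
tool_rot: [0.701, -0.104, -0.697, -0.106]
wrist_force: [-0.6, 0.7, 0.5]
finger_gap: 0.0361
261 ((458.49945068359375, 281.2203369140625), (25.29106903076172, 62.49547576904297), 72.98757934570312) 0.08288719956146384
stamp [(0.82, array([0.6488, 0.0076, 0.0159]))]
carton [(0.85, array([ 0.7556, -0.041 ,  0.0254]))]
sample [(0.75, array([0.4545, 0.2732, 0.085 ])), (0.66, array([ 0.7045, -0.1634,  0.0628])), (0.65, array([ 0.4119, -0.2421,  0.0597]))]
40.775
```

View pics/top18.png

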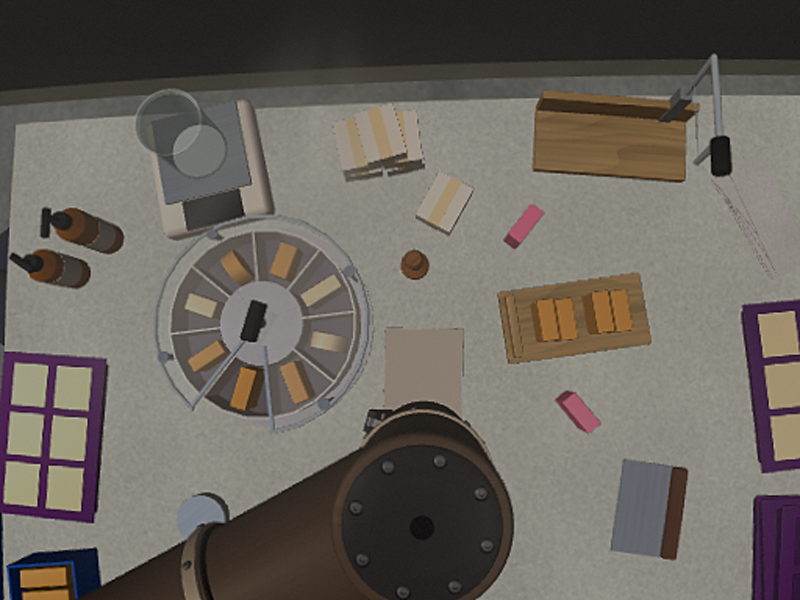

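View pics/side18.png

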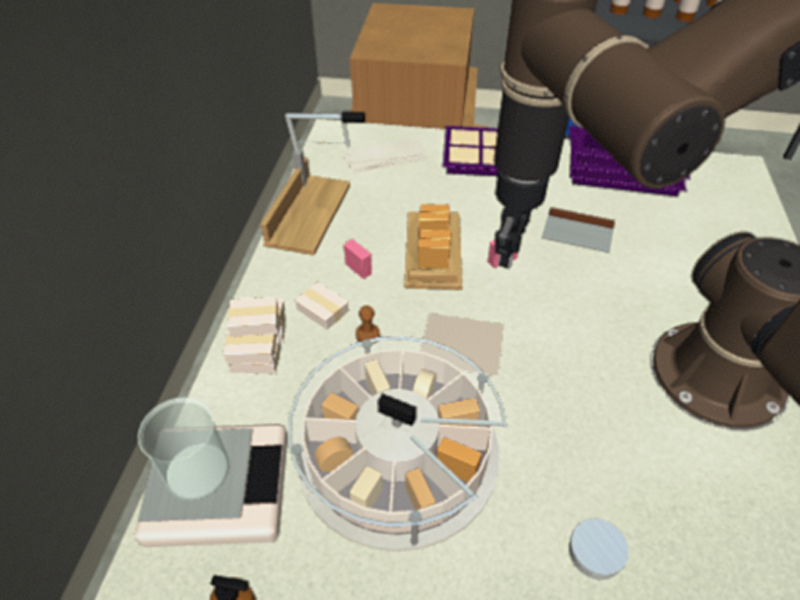

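The slice stands at (0.4585, 0.281), yaw -17°, top at 0.083. The other slices, stamp, carton and decoys are where they were, and the arm touches nothing. Handing in.

Run:
```python
from h import *
print(robot.finish_job(), sensors.sense()["clock"])
```

```text
the job is handed in; nothing more can be done
the job is handed in; nothing more can be done
```

The middle slice now stands upright in the middle of the empty bin, under the loading gap, with its length pointing at the hub. I handed the job in at about 41 s of the 72 s. I turned the carousel about 87° clockwise by its knob, then lifted the slice by its ends, stood it on the mat and let go. I then took it again by its broad faces and lowered it into the bin.

**Last checks:**
- **Slice:** its centre is at (0.4585, 0.281), against an estimated bin centre of (0.459, 0.281). Its yaw is about -17°, and its top reads 83 mm where 84 mm is nominal.
- **Carousel:** the bin sat symmetrically between the gap edges in the wrist view. Top-view readings of bin and gap differ by up to about 1°.
- **Everything else:** the other four slices, the stamp, the carton and the pink look-alikes show no visible movement, and the arm touches nothing.

**What went wrong or disagreed:**
- **Fingertip offset:** the true fingertips lie about 33.5 mm behind the reported TCP. Because of this, my first grasp at the knob touched its top lightly (about 5 N). I corrected for the offset after that.
- **First lowering:** the finger knuckles met the gap edging with about 14 N, 3.5 mm above the bin floor. I took the slice back to the mat, gripped it 9 mm higher, and lowered it onto the floor, where it touched at the predicted height with a measured force of about 7 N.

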